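# Index a wet specimen under the dryer's air outlet

### The arm

A 6-joint arm with a two-finger parallel gripper is mounted at the origin on a cart in front of the work surface, level with it; the furniture and walls round the work are solid. World frame = base frame: x ahead of the robot, y to its left, z up, the work surface at z = 0. Lengths are in m, angles in degrees, forces in N, time in s.
With the tool pointing down it reaches from about 0.4 to 0.825 m from the base axis. Payload 7 kg.
Tool frame: the origin (TCP) lies at the very end of the fingers, on their centre line; the grasp point (between the pads) lies 19 mm behind it (r.grasp_offset is the z of the grasp point in the tool frame, in m); z points along the fingers, y is the direction in which the jaws open and shut (so a half turn about z gives the same grasp; the last joint's range is limited). The gripper opens to 88 mm and grips with 3 to 60 N. Pads are 19 mm wide; open, the fingers measure 130 mm over their backs; the gripper's body (78 mm by 193 mm) begins 47 mm behind the grasp point.
Start: joints at [90.533, 20.546, 0.682, 0, -70.136, -16.507], TCP at [0.186, 0.649, 0.227] pointing down, gripper open.
Joint ranges: [-176.03, 176.03], [-82.01, 121.73], [-58.28, 71.71], [-173.87, 95.51], [-174.79, -0.11], [-173.66, 173.66]. Speed limits (degrees/s): [136.94, 136.94, 172.46, 180, 180, 180].

### API

Orientations are given as [roll, pitch, yaw] about the fixed x, y, z axes, in that order (R = Rz(yaw) Ry(pitch) Rx(roll)).
In Python, from plant import r, capture, calibration, order gives the robot as it stands.
- The arm moves only by the tool servo_tool, never from a script. Its arguments are lists of equal length, an entry for each row: "grip": the closure, from -1 (fully open) to 1 (shut), so that 0 is half open; "translation": the shift along the tool's x, y, z in m, a list of three; "turn": the turn about the tool's z in rad. A call has 1 to 10 rows; each row is the pose to reach, as a shift and turn from the pose commanded when the call began, along the tool's axes at that moment; what a row does not reach only later rows make up. A row lasts 1/12 s, in which the tool goes at most 41.7 mm and 7.16 degrees, less where a joint would pass 70% of its speed; a pose out of reach is approached as far as the arm can. A call with a gripper value outside its range is refused whole. The fingers move at their own pace and stop on an object; "newtons" is the grip in N (left out, the last holds). Time passes only in rows, so rows that repeat a pose let the fingers close. It gives the time, the measured TCP pose, the force and the opening at its end, in the units of the state.
- r.get_state(): the state, without advancing time (a new reading comes with each control period).
- capture(name): name is "side" or "top"; returns (picture, depth): 384x512x3 uint8, blue, green, red; 384x512 float32, m along the optical axis (not along the pixel's ray), 0 where there is no reading.
- calibration(name): a dict with "fx", "fy", "cx", "cy" (pixels), "view" (4x4, takes a point from world to camera coordinates). Camera axes: x right, y up, looking along -z (the intrinsics and any distortion apply to the point x, -y, -z); pixel columns grow to the right and rows downward; lengths in m; the calibration is good to about 2 mm. A picture is of the moment at which its call begins. calibration takes no time and is no camera call.
- order.close_job(): hands the job in, once; it reports no verdict.
The state is a dict: "time_s": time; "joints": joint angles; "qd": joint speeds; "joint_torque": joint torques, N m; "tcp_pos": TCP position; "eef_rot": TCP orientation; "contact_force": force on the tool from outside, world axes, zero at the start; "moment": the same for the moment, N m; "gripper_width": finger opening in m.
Only numpy, scipy, OpenCV 4.12 (cv2) and the standard library are available. Lean on these libraries where they do the work, as an engineer would, in place of code of your own. Each camera call takes 0.05 s, during which the arm holds its last target.

### The job

Get the red specimen drying: slide the dryer's clear folding cover all the way to the right until its two panels lie folded flat against each other, set the red specimen from the tray right down in the carousel's one empty seat and let go of it, and then turn the sloping carousel, which has a wing grip at its centre, until that specimen stands under the air outlet and the carousel has clicked home there. Leave the cover folded, and do not disturb the black specimen in the tray, the wash bottle or the round steel block.

Things in the scene. Friction and masses are not known exactly. Their poses are not given: they have to be found in the camera images.
- dryer: Fixed bench-top specimen dryer, about 230 mm deep, 270 mm wide, 190 mm high without its cover: a grey wedge with a white tub on it whose deck slopes down towards its front (robot side) at 25 degrees. Origin on the bench 90 mm straight below point deck_centre; x to its rear, y to its left, z up. Its control panel is at the right of the front.
- deck_centre (a point): Centre of the carousel's top face. Deck axes: x uphill (25 deg above level), y left, z square out of the slope. In these axes, mm: front wall x -103 to -95 and rear wall x 95 to 103, up to z 59; left wall y 95 to 102, up to z 44; solid blower housing y -167 to -102, up to z 61. Clamped black specimens on the carousel stand up to z 22.
- carousel (a joint): Turn of the six-seat carousel (176 mm across) about deck z, rad, counter-clockwise from outside positive, endless. 0 or a full turn: empty seat under the air outlet. A spring roller clicks into a notch every 30 degrees (0.524 rad), 0 included; let go within 0.2 rad of a notch it swings home itself. Ridges take about 0.1 N m. Starts at rest 60 degrees or more from 0, in a notch (rarely poised on a ridge).
- cover (a joint): Fold of the clear two-panel cover, rad: each panel's angle to the slope; 0 would be shut and flat; 1.57 folded flat, panels together, standing square on the slope at the right up to deck z 194 mm. Starts at 0.2 to 0.7. The middle rises as the left edge's guide bar is pushed right on its rails. Needs 1 to 5 N and stays where left.
- cover_hinge (a point): Fixed hinge of the cover's right panel on the housing, at deck x 0, y -158, z 64 mm, along deck x. Each panel is 184 mm wide (deck x), 130 mm long, 3 mm thick; the left panel is hinged to the right one's far edge. The guide bar at its free edge is at y = -158 + 260 cos(cover) mm.
- cover_knob (a point): Middle of the black knob (18 mm across, 24 mm tall, along deck z) that moves the cover; it stands on a 34 mm wide tongue (top 13 mm below this point) 55 mm left of the guide bar. Axes as the deck's, always. Push or drag it straight along -y, up to 257 mm, until the cover stops folded; it is then 103 mm right of deck_centre, at deck z 78 mm all along.
- empty_seat (a point): Middle of the floor of the empty seat, a round cup on the carousel: bore 34 mm, wall 4 mm thick, standing 4 mm above its floor, which is level with the carousel's top. z is out of the cup, along deck z. 62 mm from the carousel's axis; the other five seats, all occupied by clamped black specimens, follow at 60 degree steps on that circle.
- air_outlet (a point): Where the middle of the seat's floor must come: the point on the carousel's top face straight below (deck z) the air outlet, deck y -62 mm. Deck axes. The outlet is a metal nozzle 25 mm across on a 26 mm wide duct from the housing, deck z 24 to 50 mm, reaching in to deck y -49 mm; a seated specimen passes under it.
- grip (a point): Middle of the carousel's black wing grip, a bar 56 mm long (this point's y axis), 14 mm wide (x) and 22 mm tall (z, the carousel's axis), raised on a stem: underside at deck z 22, top 44 mm. It turns with the carousel; its -y end, with a white dot, points at the empty seat.
- red_center (a point): Middle of the loose red resin-mounted specimen, an upright cylinder 30 mm across and 20 mm tall (z its axis), about 35 g; 10 mm above its underside. It stands in the tray.
- black_center (a point): Middle of the loose black specimen of the same size, beside it in the tray; stays there.
- tray: Shallow grey specimen tray, fixed, 90 (x) by 120 (y) mm outside, walls 3 mm thick and 16 mm high, floor 3 mm; origin under its centre. The two specimens stand in it about 62 mm apart along y, near x = 0, either one on either side.
- alcohol_bottle: White wash bottle with blue cap, 62 mm wide, 166 mm tall with its spout, 0.2 kg, loose. Origin at the underside; its round body's centre lies 19 mm to its -y side. Stays.
- steel_block: Polished steel hardness reference block, a disc 60 mm across and 16 mm tall, 0.4 kg, lying loose in front of the dryer. Origin under its centre. Stays.

How it is judged (in metres and radians):
On the way, in this order (a step that is already met when the one before it is completed fails the run):
1. the cover is folded flat at the right (value of joint cover above 1.45 rad), for 0.2 s.
2. the red specimen is seated in the empty seat and let go (distance between red_center and empty_seat below 0.013 m and z of red_center in the frame of empty_seat above 0.006 m and angle between the z axis of red_center and the z axis of empty_seat, either way round below 0.15 rad and value of joint cover above 1.45 rad and contact force between the fingers and red_mount below 0.05 N), for 0.2 s.
3. the carousel has clicked home with the red specimen under the air outlet (distance between red_center and empty_seat below 0.013 m and z of red_center in the frame of empty_seat above 0.006 m and angle between the z axis of red_center and the z axis of empty_seat, either way round below 0.15 rad and distance between empty_seat and air_outlet below 0.005 m and velocity of joint carousel between -0.05 and 0.05 rad/s), for 0.2 s.
At the end, for the whole second after the job is handed in: The cover is folded (its joint above 1.45 of 1.57 rad), the red specimen sits upright in the seat (its middle within 13 mm of the middle of the seat's floor, square to it within 0.15 rad), the seat's middle is within 5 mm of the point under the air outlet, and the carousel is at rest (all of step 3 and value of joint cover above 1.45 rad); the robot touches nothing.
It fails at once if the black specimen in the tray is moved by more than 30 mm (distance of black_center from where it was at the start of the episode above 0.03 m).
It fails at once if the wash bottle is moved by more than 30 mm or tipped (distance of alcohol_bottle from where it was at the start of the episode above 0.03 m or angle between alcohol_bottle's own z axis and vertical above 0.4 rad).
It fails at once if the steel reference block is moved by more than 30 mm (distance of steel_block from where it was at the start of the episode above 0.03 m).
It also fails if it takes over 72 s, if anything falls off the work surface, if the arm or the gripper's body presses on something with over 40 N, if the wrist force passes 120 N, or if a joint passes its speed limit or range.

## Working session

There is one attempt and no reset: what is moved stays moved. The work goes in short steps, Python scripts to look and compute and a tool call to move; the robot and the scene stay as the last step left them, time stands still between calls to the robot, and variables do not carry over. Pictures are saved under pics/ and viewed, and the job is handed in when it is done.

Besides the shell and the picture viewer there is one more tool, called after "Emit:" as name(argument=value, ...) on one line, values as JSON. servo_tool: Moves the arm, as the interface text tells. Its arguments: {"type":"object","properties":{"grip":{"type":"array","items":{"type":"number"}},"translation":{"type":"array","items":{"type":"array","items":{"type":"number"}}},"turn":{"type":"array","items":{"type":"number"}},"newtons":{"type":"number"}},"required":["grip","translation","turn"]}

```bash
ls; mkdir -p pics
cat > look.py <<'E'
import sys,cv2,numpy as np
from plant import r,capture,calibration
n=sys.argv[1]
for c in (sys.argv[2:] or ["side","top"]):
    p,d=capture(c); cv2.imwrite(f"pics/{c}_{n}.png",p); np.save(f"pics/{c}_{n}.npy",d)
    k=calibration(c); print(c,{a:(b if a!='view' else np.round(b,4).tolist()) for a,b in k.items()})
print(r.get_state(), r.grasp_offset)
E
python3 look.py 0
```

```text
pics
side {'fx': 369.42614629101865, 'fy': 369.42614629101865, 'cx': 251.6760606639922, 'cy': 192.99859879830444, 'view': [[-0.992, -0.1252, -0.0137, 0.5125], [0.0439, -0.4454, 0.8942, -0.1145], [-0.1181, 0.8865, 0.4474, -0.9526], [0.0, 0.0, 0.0, 1.0]]}
top {'fx': 403.66805155074576, 'fy': 403.66805155074576, 'cx': 253.19684842542844, 'cy': 190.95445757269783, 'view': [[0.0195, -0.9997, -0.0158, 0.0665], [0.992, 0.0173, 0.1251, -0.5418], [-0.1248, -0.0182, 0.992, -1.0095], [0.0, 0.0, 0.0, 1.0]]}
{'time_s': 0.1, 'joints': array([ 9.05323966e+01,  2.05862892e+01,  6.38451687e-01, -1.71868133e-02,
       -7.01354600e+01, -1.65093603e+01]), 'qd': array([ 0.0255821 , -0.01311824,  0.06852266,  0.06936449,  0.03680721,
       -0.07878739]), 'joint_torque': array([-1.02461607e-03, -5.84163022e+01,  2.93754119e+01,  7.01548129e+00,
        1.01761395e-02, -5.39651626e-05]), 'tcp_pos': array([0.1856755 , 0.6485029 , 0.22572552]), 'eef_rot': array([ 1.79915545e+02, -8.18141708e-03, -1.59828094e+01]), 'contact_force': array([-0.27612875, -0.60982325,  0.50490449]), 'moment': array([-0.00629891,  0.04089418, -0.00549756]), 'gripper_width': 0.08789289419261825} -0.0188
```

View pics/side_0.png

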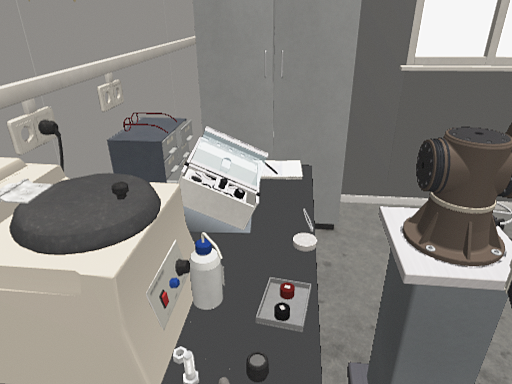

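View pics/top_0.png

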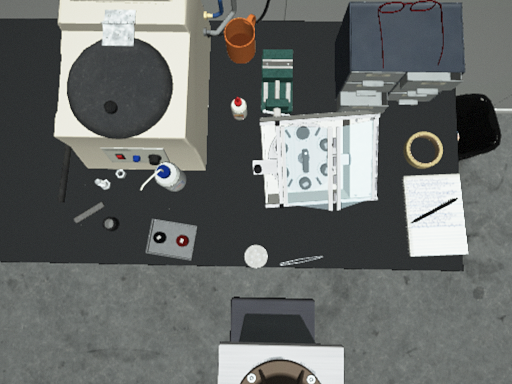

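```bash
cat > geo.py <<'E'
import cv2,numpy as np
from plant import calibration
K={n:calibration(n) for n in("side","top")}
def proj(n,p):
    k=K[n];V=np.array(k['view']);c=np.atleast_2d(p)@V[:3,:3].T+V[:3,3]
    return np.c_[k['cx']+k['fx']*c[:,0]/-c[:,2],k['cy']+k['fy']*c[:,1]/c[:,2]]
def ray(n,u,v):
    k=K[n];V=np.array(k['view']);d=np.array([(u-k['cx'])/k['fx'],-(v-k['cy'])/k['fy'],-1.])
    return -V[:3,:3].T@V[:3,3], V[:3,:3].T@d
def onz(n,u,v,z):
    o,d=ray(n,u,v);return o+d*(z-o[2])/d[2]
def ondepth(n,u,v,D):
    o,d=ray(n,u,v);return o+d*D
E
python3 -c "
import cv2
t=cv2.imread('pics/top_0.png');cv2.imwrite('pics/top_0z.png',cv2.resize(t[95:225,235:395],None,fx=5,fy=4.6,interpolation=2)[:600])
s=cv2.imread('pics/side_0.png');cv2.imwrite('pics/side_0z.png',cv2.resize(s[115:240,165:310],None,fx=4.8,fy=4.8,interpolation=2))
import numpy as np
d=np.load('pics/top_0.npy')
print(np.round(d[100:220:8,245:390:8],3))
"
```

```text
[[1.111 1.109 1.089 1.053 1.047 1.047 1.109 1.11  1.111 1.104 1.109 1.104
  1.104 1.098 1.098 1.101 1.104 1.097 1.106]
 [1.043 1.11  1.084 1.068 1.052 1.065 1.104 1.105 1.105 1.106 1.106 1.106
  1.068 1.066 1.064 1.065 1.062 1.062 1.1  ]
 [1.093 1.108 1.104 1.108 0.985 0.976 0.968 0.959 0.946 0.938 0.929 0.913
  0.91  0.908 0.913 0.909 0.91  1.1   1.098]
 [1.107 1.101 0.91  0.91  0.903 1.    0.971 0.969 0.973 0.973 0.999 1.001
  1.001 0.856 0.873 0.883 0.902 1.094 1.095]
 [1.098 1.103 0.935 1.001 0.913 0.903 0.893 0.88  0.872 0.861 0.851 1.003
  0.851 0.863 0.874 0.892 0.903 1.096 1.093]
 [1.095 1.095 1.003 1.009 0.919 0.908 0.896 0.889 0.876 0.865 0.856 0.845
  0.853 0.867 0.885 0.896 0.912 1.096 1.09 ]
 [1.097 1.093 1.094 1.018 0.92  0.912 0.901 0.894 0.881 0.873 0.863 0.989
  0.861 0.876 0.89  0.903 0.916 1.087 1.089]
 [1.091 1.092 1.091 0.997 0.928 0.918 0.908 0.9   0.885 0.876 0.866 0.859
  0.865 0.877 0.894 0.908 0.923 1.083 1.087]
 [1.089 0.936 0.936 0.934 0.933 0.    0.913 0.902 0.893 0.883 0.872 0.863
  0.872 0.885 0.898 0.914 0.927 1.082 1.083]
 [1.083 1.088 0.938 0.94  0.94  0.932 0.922 0.913 0.897 0.889 0.88  1.008
  0.878 0.892 0.903 0.92  0.936 1.081 1.078]
 [1.085 1.082 1.084 1.041 1.014 0.939 0.928 0.917 0.908 0.893 0.884 0.874
  0.883 0.897 0.91  0.929 0.938 1.075 1.081]
 [1.08  1.082 1.077 1.047 1.049 0.946 0.935 0.922 0.909 0.902 0.887 1.056
  0.888 0.904 0.913 0.932 0.944 1.075 1.074]
 [1.075 1.079 1.077 1.028 1.023 0.952 0.939 0.931 0.915 0.907 0.893 0.993
  0.891 0.906 0.925 0.938 0.953 1.075 1.072]
 [1.072 1.078 1.074 0.97  0.971 0.971 0.946 0.934 0.923 0.916 0.901 1.074
  0.898 0.915 1.071 1.069 1.074 1.07  1.07 ]
 [1.072 1.073 1.071 1.07  1.075 1.073 1.069 1.071 1.067 1.069 1.068 1.066
  1.069 1.07  1.068 1.068 1.07  1.07  1.068]]
```

Run:
```python
import cv2,numpy as np
from geo import *
t=cv2.imread('pics/top_0.png');hsv=cv2.cvtColor(t,cv2.COLOR_BGR2HSV)
def blobs(m,x0,x1,y0,y1):
    mm=np.zeros_like(m);mm[y0:y1,x0:x1]=m[y0:y1,x0:x1]
    n,l,s,c=cv2.connectedComponentsWithStats(mm.astype(np.uint8))
    return [(s[i].tolist(),c[i].round(1).tolist()) for i in range(1,n) if s[i,4]>15]
red=((hsv[...,0]<8)|(hsv[...,0]>172))&(hsv[...,1]>120)
b=blobs(red,140,205,215,265);print('red',b)
for s,c in b: print(onz('top',*c,.023))
blk=(t.max(2)<45)
b=blobs(blk,150,175,228,248);print('blk',b)
for s,c in b: print(onz('top',*c,.023))
print('tray',[onz('top',*c,.016).round(3) for c in((148,219),(197,222),(194,260),(146,255))])
print('block',onz('top',256,256,.016),'bottle',onz('top',170,177,.1))
d=np.load('pics/top_0.npy')
for u,v in((256,256),(182,241),(159,238)): print(ondepth('top',u,v,d[v,u]))
```

```text
red [([177, 235, 11, 11, 74], [182.2, 240.4])]
[0.41005156 0.25756325 0.023     ]
blk [([154, 232, 12, 11, 82], [159.5, 237.2])]
[0.41712109 0.31680061 0.023     ]
tray [array([0.464, 0.351, 0.016]), array([0.459, 0.222, 0.016]), array([0.36 , 0.226, 0.016]), array([0.371, 0.351, 0.016])]
block [0.37383349 0.06631502 0.016     ] bottle [0.56304251 0.27911127 0.1       ]
[0.37381941 0.06631841 0.01559131]
[0.40850867 0.25752994 0.02554551]
[0.41502251 0.31699046 0.02705433]
```

View pics/top_0z.png

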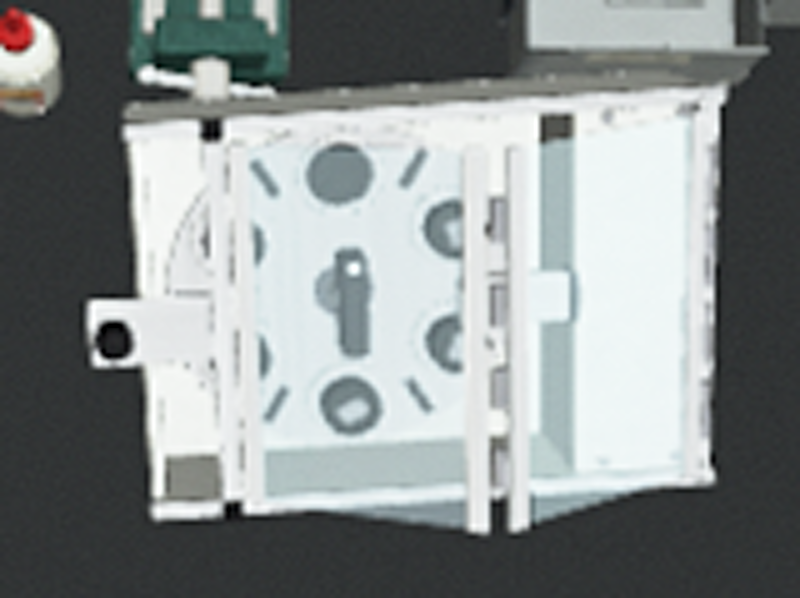

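View pics/side_0z.png

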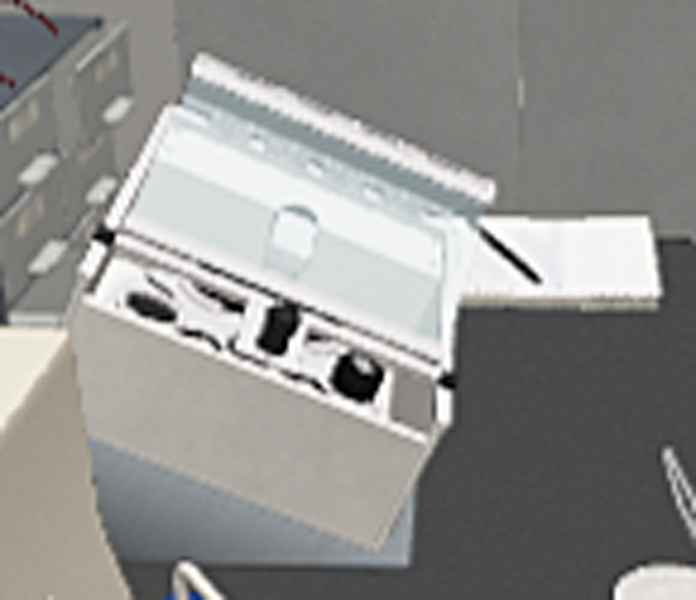

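```bash
cat > planes.py <<'E'
import cv2,numpy as np
from geo import *
d=np.load('pics/top_0.npy')
def cloud(u0,u1,v0,v1):
    vv,uu=np.mgrid[v0:v1,u0:u1];D=d[v0:v1,u0:u1]
    P=[ondepth('top',u,v,z) for u,v,z in zip(uu.ravel(),vv.ravel(),D.ravel()) if z>.3]
    return np.array(P)
def fit(P):
    for _ in range(6):
        c=P.mean(0);n=np.linalg.svd(P-c)[2][2];n*=np.sign(n[2]);e=(P-c)@n
        s=max(.004,2*np.median(abs(e)));P=P[abs(e)<s]
    return c,n,len(P),e.std()
L=cloud(290,326,128,192);R=cloud(345,372,130,190)
cl,nl,a,b=fit(L);print(cl,nl,a,b)
cr,nr,a,b=fit(R);print(cr,nr,a,b)
x=np.cross(nr,nl);x/=np.linalg.norm(x);x*=np.sign(x[0])
print('xaxis',x,'elev',np.degrees(np.arcsin(x[2])),'yaw',np.degrees(np.arctan2(x[1],x[0])))
print('cover angle',np.degrees(np.arccos(nl@nr))/2, np.radians(np.degrees(np.arccos(nl@nr))/2))
A=np.array([nl,nr,x]);p=np.linalg.solve(A,[nl@cl,nr@cr,x@(cl+cr)/2]);print('ridge pt',p)
E
python3 planes.py
python3 - <<'E'
from geo import *
D=np.load('pics/top_0.npy')
print(D[160:176,250:270:1].round(3))
E
```

```text
[ 0.59231041 -0.04468794  0.19194973] [-0.40077587  0.51240445  0.75948692] 2285 0.0013923009202950673
[ 0.59578062 -0.15839094  0.18416572] [-0.30362429 -0.57395546  0.76051786] 1608 0.0010363697527659278
xaxis [0.90305796 0.08115942 0.42178132] elev 24.94710059107525 yaw 5.135476623921278
cover angle 33.04844125541131 0.5768041125588557
ridge pt [ 0.57822715 -0.09957273  0.22154732]
[[1.091 1.089 1.091 0.934 0.931 0.932 0.93  0.934 0.931 0.927 0.929 0.929
  0.932 0.929 0.931 0.931 0.933 0.929 0.932 0.933]
 [1.093 1.088 1.09  0.937 0.931 0.936 0.934 0.932 0.93  0.936 0.931 0.93
  0.933 0.933 0.93  0.933 0.933 0.933 0.929 0.934]
 [1.09  1.087 1.091 0.934 0.93  0.931 0.933 0.932 0.931 0.934 0.933 0.935
  0.935 0.934 0.936 0.933 0.93  0.933 0.937 0.934]
 [1.087 1.088 1.09  0.932 0.935 0.931 0.933 0.934 0.932 0.933 0.935 0.935
  0.932 0.934 0.932 0.929 0.933 0.934 0.934 0.935]
 [1.086 1.087 1.088 0.936 0.933 0.935 0.933 0.927 0.927 0.929 0.935 0.936
  0.935 0.935 0.935 0.934 0.935 0.935 0.935 0.934]
 [1.091 1.087 1.09  0.937 0.936 0.93  0.922 0.918 0.915 0.914 0.932 0.936
  0.935 0.934 
[... 587 characters left out ...]
0.914 0.913 0.913 0.916
  0.941 0.937 0.936 0.938 0.94  0.937 0.939 0.938]
 [1.087 1.087 1.086 1.087 0.941 0.919 0.918 0.914 0.913 0.914 0.916 0.915
  0.939 0.94  0.938 0.939 0.941 0.938 0.94  0.942]
 [1.088 1.087 1.088 1.088 0.943 0.937 0.919 0.916 0.918 0.915 0.915 0.938
  0.938 0.939 0.943 0.94  0.942 0.943 0.941 0.94 ]
 [1.086 1.084 1.085 1.083 0.943 0.941 0.94  0.941 0.939 0.938 0.94  0.939
  0.944 0.943 0.941 0.941 0.941 1.036 1.032 1.034]
 [1.084 1.082 1.086 1.085 1.085 1.078 1.085 1.086 1.084 1.083 1.083 1.087
  1.087 1.088 0.965 0.964 0.968 1.036 1.033 1.035]
 [1.086 1.086 1.083 1.086 1.088 1.086 1.085 1.084 1.084 1.087 1.082 1.083
  1.084 1.084 0.964 0.962 0.966 1.035 1.037 1.037]]
```

```bash
cat > deck.py <<'E'
import numpy as np
from geo import *
def deckR(yaw,t=25):
    y=np.radians(yaw);t=np.radians(t)
    Rz=np.array([[np.cos(y),-np.sin(y),0],[np.sin(y),np.cos(y),0],[0,0,1]])
    Ry=np.array([[np.cos(t),0,-np.sin(t)],[0,1,0],[np.sin(t),0,np.cos(t)]])
    return Rz@Ry
E
python3 - <<'E'
from deck import *
import cv2
t=cv2.imread('pics/top_0.png')
R=deckR(5.1)
m=(t.max(2)<60).astype(np.uint8);mm=0*m;mm[160:178,252:264]=m[160:178,252:264]
M=cv2.moments(mm,True);u,v=M['m10']/M['m00'],M['m01']/M['m00'];print('knob px',u,v,M['m00'])
k=ondepth('top',u,v,.9135);print('knob top',k)
dc=k-R@[0,.115,.090];print('deck centre from knob',dc)
rp=np.array([ 0.57822715,-0.09957273,0.22154732]);c=.577
dc2=rp-R@[0,-.158+.130*np.cos(c),.064+.130*np.sin(c)];print('from ridge',dc2,'diff in deck',(R.T@(dc2-dc)))
# grip top on plane world z
z=.09+.044*np.cos(np.radians(25))
for uv in((305.4,160.7),):
    g=onz('top',*uv,z);print('from grip',g-R@[0,0,.044])
# project
for P in((0,0,.044),(0.103,.102,.059),(-.103,.102,.059),(-.103,-.167,.061),(.103,-.167,.061),(.062,0,.004),(-.062,0,.022),(0,.115,.09)):
    print(P,proj('top',dc+R@P).round(1),proj('side',dc+R@P).round(1))
E
```

```text
knob px 256.95 171.6625 80.0
knob top [0.56766781 0.06639803 0.16941153]
deck centre from knob [ 0.61577571 -0.04476554  0.08784383]
from ridge [ 0.63065966 -0.04565169  0.09927138] diff in deck [ 0.01819414 -0.00220574  0.00412485]
from grip [ 0.62131153 -0.04568819  0.09      ]
(0, 0, 0.044) [[304.9 163.2]] [[223.8 175.9]]
(0.103, 0.102, 0.059) [[259.3 123.7]] [[182.5 171.4]]
(-0.103, 0.102, 0.059) [[264.9 209.1]] [[259.8 203.5]]
(-0.103, -0.167, 0.061) [[376.5 201.5]] [[261.5 162.6]]
(0.103, -0.167, 0.061) [[378.7 115.2]] [[200.6 136.2]]
(0.062, 0, 0.004) [[301.8 134.3]] [[197.5 179.2]]
(-0.062, 0, 0.022) [[304.4 185.4]] [[241.4 191.2]]
(0, 0.115, 0.09) [[256.9 171.7]] [[226.1 179.5]]
```

Run:
```python
from deck import *
D=np.load('pics/top_0.npy')[160:178,250:266]
m=(D<.921);v,u=np.nonzero(m);u=u.mean()+250;v=v.mean()+160
print(u,v,m.sum(),D[m].mean())
for yaw in(4.6,5.1,5.6):
    R=deckR(yaw)
    for dep in (D[m].mean(),):
        k=ondepth('top',u,v,dep);dc=k-R@[0,.115,.090];print('deck centre from knob',dc)
    dc[2]=.09;
    print(dc,'yaw',yaw)
    g=onz('top',305.4,160.7,.09+.044*np.cos(np.radians(25)));print('from grip',g-R@[0,0,.044])
    for P in((0,0,.044),(0.103,.102,.059),(-.103,.102,.059),(-.103,-.167,.061),(.103,-.167,.061),(.062,0,.004),(-.062,0,.022),(0,.115,.09)):
      print(P,proj('top',dc+R@P).round(1),proj('side',dc+R@P).round(1))
```

```text
257.71153846153845 168.71153846153845 52 0.9142015
deck centre from knob [ 0.62158795 -0.04678256  0.08796097]
[ 0.62158795 -0.04678256  0.09      ] yaw 4.6
from grip [ 0.62132525 -0.04584988  0.09      ]
(0, 0, 0.044) [[305.8 160.6]] [[221.8 174.8]]
(0.103, 0.102, 0.059) [[260.5 120.5]] [[180. 170.]]
(-0.103, 0.102, 0.059) [[265.3 206.3]] [[257.2 202.4]]
(-0.103, -0.167, 0.061) [[377.2 199.6]] [[260.2 161.8]]
(0.103, -0.167, 0.061) [[380.1 113. ]] [[199.4 135.2]]
(0.062, 0, 0.004) [[303.  131.7]] [[195.6 178. ]]
(-0.062, 0, 0.022) [[305.1 183. ]] [[239.4 190.1]]
(0, 0.115, 0.09) [[257.7 168.5]] [[223.4 178.3]]
deck centre from knob [ 0.62255985 -0.04636698  0.08796097]
[ 0.62255985 -0.04636698  0.09      ] yaw 5.1
from grip [ 0.62131153 -0.04568819  0.09      ]
(0, 0, 0.044) [[305.7 160.2]] [[221.5 174.9]]
(0.103, 0.102, 0.059) [[260.1 120.5]] [[179.9 170.2]]
(-0.103, 0.102, 0.059) [[265.6 206.2]] [[257.2 202.3]]
(-0.103, -0.167, 0.061) [[377.4 198.6]] [[259.4 161.7]]
(0.103, -0.167, 0.061) [[379.6 112. ]] [[198.5 135.3]]
(0.062, 0, 0.004) [[302.6 131.3]] [[195.2 178.2]]
(-0.062, 0, 0.022) [[305.2 182.6]] [[239.1 190.1]]
(0, 0.115, 0.09) [[257.7 168.5]] [[223.4 178.3]]
deck centre from knob [ 0.62352809 -0.04594293  0.08796097]
[ 0.62352809 -0.04594293  0.09      ] yaw 5.6
from grip [ 0.6212964  -0.04552663  0.09      ]
(0, 0, 0.044) [[305.6 159.8]] [[221.1 174.9]]
(0.103, 0.102, 0.059) [[259.7 120.5]] [[179.8 170.3]]
(-0.103, 0.102, 0.059) [[265.9 206.2]] [[257.1 202.2]]
(-0.103, -0.167, 0.061) [[377.6 197.6]] [[258.6 161.7]]
(0.103, -0.167, 0.061) [[379.1 111. ]] [[197.7 135.4]]
(0.062, 0, 0.004) [[302.2 131. ]] [[194.7 178.3]]
(-0.062, 0, 0.022) [[305.3 182.2]] [[238.7 190.1]]
(0, 0.115, 0.09) [[257.7 168.5]] [[223.4 178.3]]
```

```bash
cat > to.py <<'E'
# usage: to.py [x y z yaw] ... : tool shift/turn from current measured pose for targets; 'd:x,y,z' deck mm ; yaw rel to deck with 'k'
import sys
from deck import *
from plant import r
DC=np.array([.622,-.046,.090]);YAW=4.9;RD=deckR(YAW)
def rel(P,yaw,p0,yaw0):
    y=np.radians(yaw0);x=np.array([np.cos(y),np.sin(y),0]);ty=np.array([np.sin(y),-np.cos(y),0])
    d=P-p0;return np.array([d@x,d@ty,-d[2]]).round(4),round(-np.radians((yaw-yaw0+180)%360-180),3)
if __name__=="__main__":
    s=r.get_state();p0=s['tcp_pos'];e=s['eef_rot'];yaw0=e[2]
    print('t',s['time_s'].__round__(2),'tcp',p0.round(4),'rot',e.round(2),'F',s['contact_force'].round(1),'w',round(s['gripper_width'],4),'deck',(RD.T@(p0-DC)*1000).round(1),'j',s['joints'].round(0))
    yaw=yaw0
    for a in sys.argv[1:]:
        f=a.split(',')
        if f[0]=='d': P=DC+RD@(np.array(list(map(float,f[1:4])))/1000); rest=f[4:]
        else: P=np.array(list(map(float,f[:3])));rest=f[3:]
        if rest: yaw=float(rest[0])+(YAW if f[0]=='d' else 0)
        print(a,P.round(4),rel(P,yaw,p0,yaw0))
E
python3 to.py .30,.42,.23,-50 .40,.12,.23,-85 .45,.14,.23,-85.1 d,0,160,130,-90
python3 -c "
from geo import *
for z in(.2,.3):print(onz('top',195,170,z),onz('top',207,165,z))
d=np.load('pics/top_0.npy');print(d[150:175:4,185:210:3].round(2)); print(ondepth('top',195,166,d[166,195]),ondepth('top',190,150,d[150,190]))"
```

```text
t 0.1 tcp [0.1857 0.6485 0.2257] rot [ 1.7992e+02 -1.0000e-02 -1.5980e+01] F [-0.3 -0.6  0.5] w 0.0879 deck [-282.9  729.2  281.7] j [ 91.  21.   1.  -0. -70. -17.]
.30,.42,.23,-50 [0.3  0.42 0.23] (array([ 0.1728,  0.1882, -0.0043]), np.float64(0.594))
.40,.12,.23,-85 [0.4  0.12 0.23] (array([ 0.3516,  0.4491, -0.0043]), np.float64(1.205))
.45,.14,.23,-85.1 [0.45 0.14 0.23] (array([ 0.3941,  0.4161, -0.0043]), np.float64(1.206))
d,0,160,130,-90 [0.5536 0.1087 0.2078] (array([0.5023, 0.4176, 0.0179]), np.float64(1.206))
[0.56374688 0.20198204 0.2       ] [0.57531627 0.17599789 0.2       ]
[0.54610059 0.1853856  0.3       ] [0.55634061 0.16238714 0.3       ]
[[0.97 0.96 0.96 0.96 0.97 1.01 1.04 1.08 1.09]
 [0.98 0.99 0.99 0.99 0.99 1.01 1.04 1.08 1.09]
 [1.01 1.01 1.01 1.01 1.   1.01 1.04 1.08 1.1 ]
 [1.03 1.03 1.03 1.03 1.03 1.03 1.04 1.08 1.09]
 [1.05 1.06 1.05 1.05 1.05 1.06 1.05 1.09 1.09]
 [1.09 1.08 1.09 1.08 1.09 1.09 1.09 1.08 1.09]
 [1.09 1.09 1.09 1.09 1.09 1.09 1.09 1.09 1.08]]
[0.60356744 0.22986258 0.03440927] [0.62466348 0.22768512 0.12824221]
```

Emit:
servo_tool(grip=[1, 1, 1, 1, 1, 1, 1, 1, 1, 1], translation=[[0.035, 0.045, 0], [0.07, 0.09, 0], [0.105, 0.135, 0], [0.14, 0.18, 0], [0.175, 0.22, 0], [0.21, 0.265, 0], [0.245, 0.31, 0], [0.28, 0.355, 0], [0.315, 0.4, 0], [0.35, 0.43, 0]], turn=[0.12, 0.24, 0.36, 0.48, 0.6, 0.72, 0.84, 0.96, 1.08, 1.2], newtons=20)

```text
time_s: 0.93
tcp_pos: [0.3455, 0.262, 0.2266]
eef_rot: [-180.0, 0.0, -85.0]
contact_force: [0.9, 0.0, -0.8]
gripper_width: 0.0267
```

```bash
python3 look.py 1 side | tail -1 | cut -c1-60; python3 to.py d,0,150,130,-90 d,0,150,73,-90
```

```text
1.25319801,   0.34853401]), 'tcp_pos': array([0.346
t 0.98 tcp [0.3466 0.2567 0.2264] rot [ 1.7994e+02 -9.0000e-02 -8.5660e+01] F [ 0.1 -5.8 -1.4] w 0.0226 deck [-167.6  325.1  228.7] j [ 63.  -3. -28.  -0. -65. -59.]
d,0,150,130,-90 [0.5544 0.0988 0.2078] (array([ 0.1732, -0.1953,  0.0186]), np.float64(-0.01))
d,0,150,73,-90 [0.5784 0.1008 0.1562] (array([ 0.173 , -0.2194,  0.0702]), np.float64(-0.01))
```

Emit:
servo_tool(grip=[1, 1, 1, 1, 1, 1, 1, 1, 1, 1], translation=[[0.03, -0.02, 0], [0.06, -0.045, 0], [0.09, -0.07, 0.003], [0.12, -0.1, 0.006], [0.14, -0.13, 0.01], [0.16, -0.16, 0.014], [0.17, -0.19, 0.018], [0.17, -0.195, 0.018], [0.17, -0.195, 0.018], [0.17, -0.195, 0.018]], turn=[0, 0, 0, 0, 0, 0, 0, 0, 0, 0])

```text
time_s: 1.82
tcp_pos: [0.5549, 0.1125, 0.2078]
eef_rot: [179.9, -0.0, -84.8]
contact_force: [0.5, 0.2, 0.3]
gripper_width: 0.0005
```

```bash
python3 look.py 2 | tail -1 | cut -c1-20; python3 to.py d,0,146,73,-90; python3 -c "
import cv2
t=cv2.imread('pics/top_2.png');cv2.imwrite('pics/top_2z.png',cv2.resize(t[95:225,200:360],None,fx=5,fy=4.6,interpolation=2)[:600])
s=cv2.imread('pics/side_2.png');cv2.imwrite('pics/side_2z.png',cv2.resize(s[95:245,150:330],None,fx=4,fy=4,interpolation=2))"
```

```text
7.76676141e-
t 1.92 tcp [0.5545 0.1131 0.2087] rot [ 1.7999e+02  1.0000e-02 -8.4690e+01] F [-1.   0.7 -0.2] w 0.0006 deck [  1.5 164.3 130.3] j [ 31.  11. -15.  -0. -64. -26.]
d,0,146,73,-90 [0.5788 0.0968 0.1562] (array([ 0.0185, -0.0227,  0.0525]), np.float64(0.007))
```

View pics/top_2z.png

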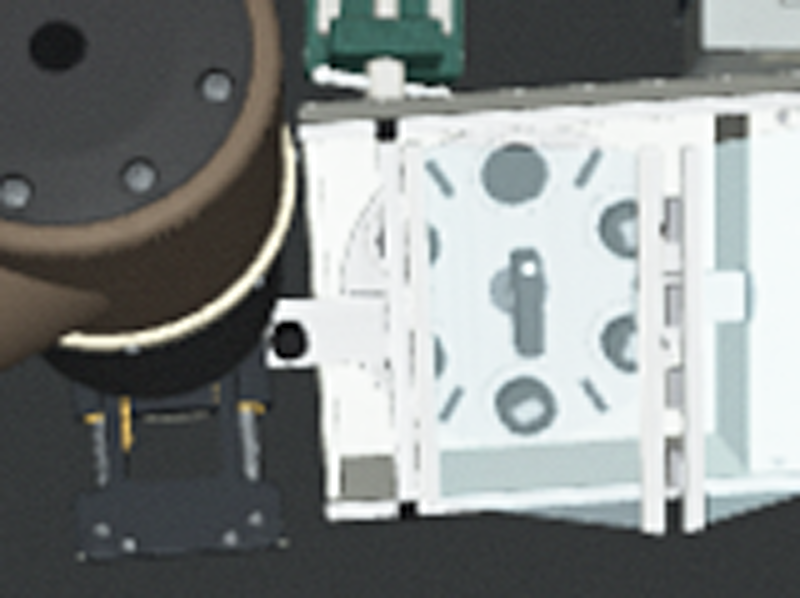

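View pics/side_2z.png

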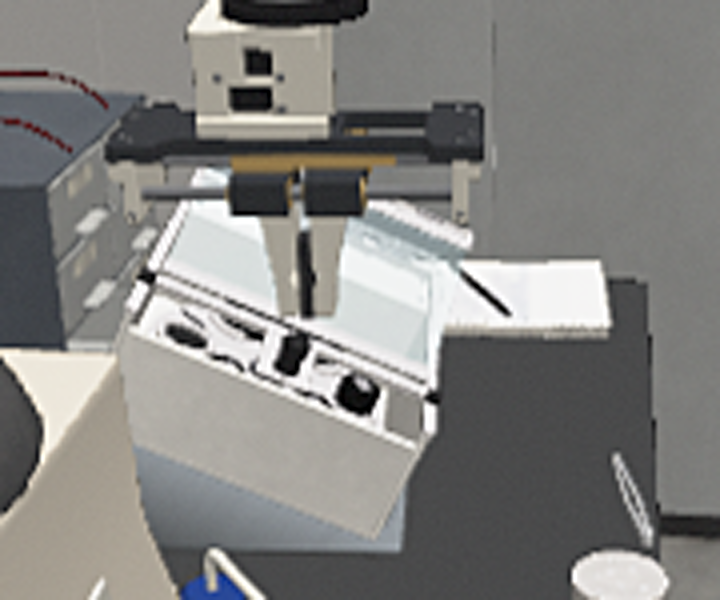

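Emit:
servo_tool(grip=[1, 1, 1, 1, 1, 1, 1, 1, 1, 1], translation=[[0.002, -0.012, 0.025], [0.006, -0.023, 0.0525], [0.006, -0.023, 0.0525], [0.02, -0.023, 0.0525], [0.04, -0.023, 0.0525], [0.06, -0.023, 0.0525], [0.08, -0.023, 0.0525], [0.1, -0.023, 0.0525], [0.12, -0.023, 0.0525], [0.12, -0.023, 0.0525]], turn=[0, 0, 0, 0, 0, 0, 0, 0, 0, 0])

```text
time_s: 2.75
tcp_pos: [0.5889, -0.0068, 0.158]
eef_rot: [-179.9, -0.0, -84.8]
contact_force: [-0.1, 0.0, 0.3]
gripper_width: 0.0002
```

```bash
python3 look.py 3 | tail -1 | cut -c1-20; python3 to.py d,0,-84,73,-90; python3 -c "
import cv2
t=cv2.imread('pics/top_3.png');cv2.imwrite('pics/top_3z.png',cv2.resize(t[95:225,230:390],None,fx=5,fy=4.6,interpolation=2)[:600])
s=cv2.imread('pics/side_3.png');cv2.imwrite('pics/side_3z.png',cv2.resize(s[95:245,150:330],None,fx=4,fy=4,interpolation=2))"
```

```text
-1.83796766e-
t 2.85 tcp [ 0.5893 -0.0049  0.1578] rot [-1.7987e+02  2.0000e-02 -8.4760e+01] F [0.4 0.1 0.3] w 0.0002 deck [ 2.3 43.7 73.8] j [ 19.  16. -16.   0. -58. -13.]
d,0,-84,73,-90 [ 0.5984 -0.1323  0.1562] (array([0.1277, 0.0025, 0.0017]), np.float64(0.006))
```

View pics/side_3z.png

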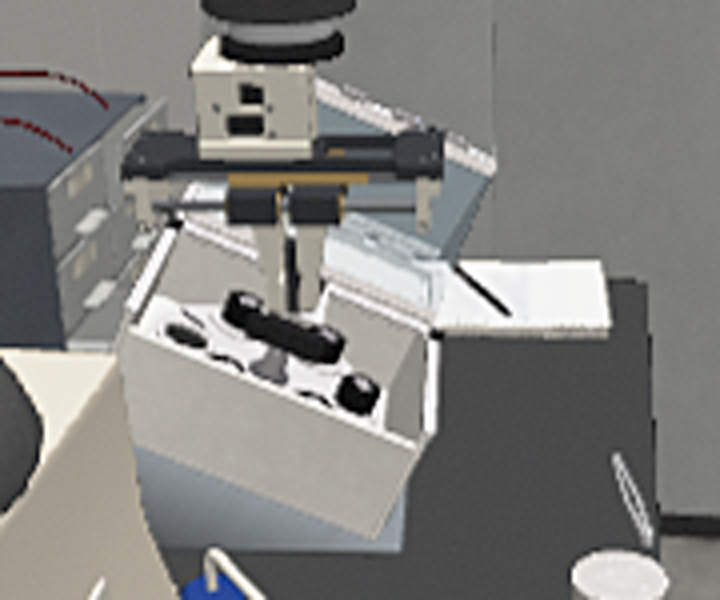

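View pics/top_3z.png

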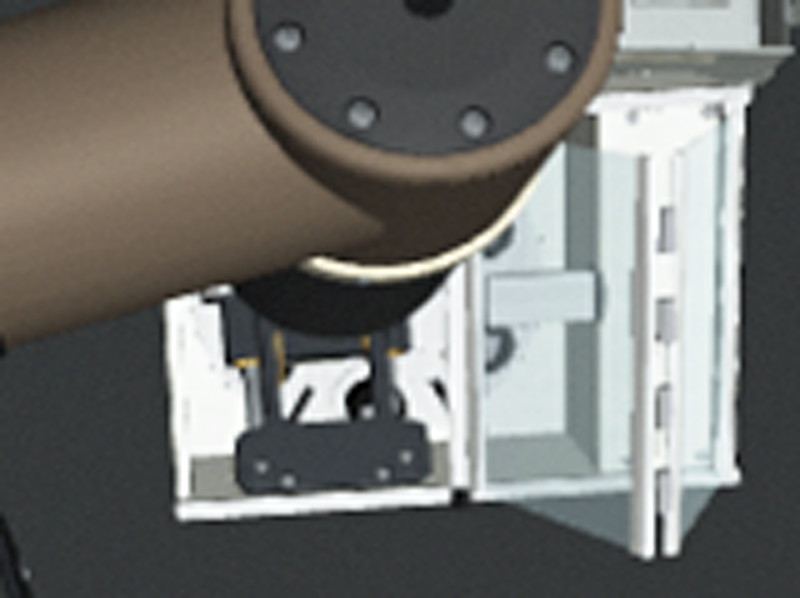

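Emit:
servo_tool(grip=[1, 1, 1, 1, 1, 1, 1, 1, 1, 1], translation=[[0.018, 0, 0], [0.036, 0.001, 0], [0.054, 0.001, 0], [0.072, 0.001, 0.001], [0.09, 0.002, 0.001], [0.105, 0.002, 0.001], [0.115, 0.002, 0.001], [0.122, 0.002, 0.001], [0.126, 0.002, 0.001], [0.126, 0.002, 0.001]], turn=[0, 0, 0, 0, 0, 0, 0, 0, 0, 0])

```text
time_s: 3.68
tcp_pos: [0.599, -0.1302, 0.1554]
eef_rot: [-180.0, -0.0, -84.7]
contact_force: [0.8, 0.1, -0.6]
gripper_width: 0.0009
```

```bash
python3 look.py 4 | tail -1 | cut -c1-20; python3 to.py d,0,-84,73,-90; python3 -c "
import cv2
t=cv2.imread('pics/top_4.png');cv2.imwrite('pics/top_4z.png',cv2.resize(t[95:225,230:390],None,fx=5,fy=4.6,interpolation=2)[:600])
s=cv2.imread('pics/side_4.png');cv2.imwrite('pics/side_4z.png',cv2.resize(s[95:245,150:330],None,fx=4,fy=4,interpolation=2))"
```

```text
3.20981769e-
t 3.78 tcp [ 0.5989 -0.1297  0.1552] rot [-180.      0.    -84.71] F [-0.8  0.2  0.1] w 0.0005 deck [  0.2 -81.5  71.8] j [  6.  18. -13.  -0. -59.  -1.]
d,0,-84,73,-90 [ 0.5984 -0.1323  0.1562] (array([ 0.0025,  0.0007, -0.001 ]), np.float64(0.007))
```

View pics/top_4z.png

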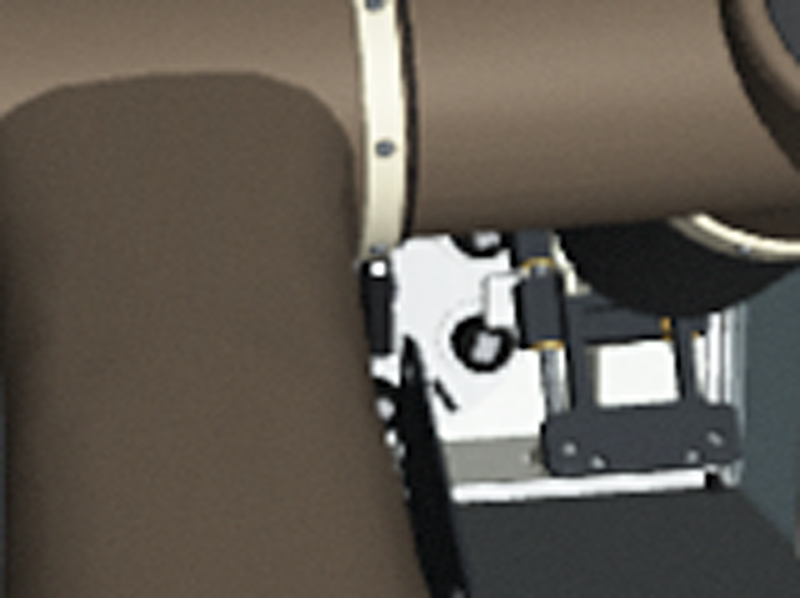

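Emit:
servo_tool(grip=[1, 1, 1, 1, 1, 1], translation=[[0.003, 0, 0], [0.006, 0, 0], [0.009, 0, 0], [0.012, 0, 0], [0.012, 0, 0], [0.012, 0, 0]], turn=[0, 0, 0, 0, 0, 0])

```text
time_s: 4.28
tcp_pos: [0.5996, -0.1352, 0.1548]
eef_rot: [-180.0, 0.5, -84.7]
contact_force: [-7.1, 33.9, 9.7]
gripper_width: 0.0005
```

```bash
python3 to.py d,0,-60,73,-90 d,10,-50,130,-90 d,-28,40,100,-90 d,-28,40,100,0 d,-28,40,36,0 d,-28,24,36,0
```

```text
t 4.28 tcp [ 0.5996 -0.1352  0.1548] rot [-179.96    0.5   -84.68] F [-7.1 33.9  9.7] w 0.0005 deck [  0.2 -87.   71.4] j [  5.  18. -13.  -1. -59.   0.]
d,0,-60,73,-90 [ 0.5964 -0.1084  0.1562] (array([-0.027 ,  0.0007, -0.0013]), np.float64(0.007))
d,10,-50,130,-90 [ 0.5806 -0.0997  0.212 ] (array([-0.0371,  0.0156, -0.0572]), np.float64(0.007))
d,-28,40,100,-90 [ 0.5512 -0.0119  0.1688] (array([-0.1272,  0.0367, -0.014 ]), np.float64(0.007))
d,-28,40,100,0 [ 0.5512 -0.0119  0.1688] (array([-0.1272,  0.0367, -0.014 ]), np.float64(-1.564))
d,-28,40,36,0 [ 0.5781 -0.0096  0.1108] (array([-0.127 ,  0.0097,  0.044 ]), np.float64(-1.564))
d,-28,24,36,0 [ 0.5795 -0.0256  0.1108] (array([-0.111 ,  0.0098,  0.044 ]), np.float64(-1.564))
```

Emit:
servo_tool(grip=[1, 1, 1, 1, 1, 1, 1, 1, 1, 1], translation=[[-0.02, 0, 0], [-0.04, 0, -0.02], [-0.07, 0.01, -0.04], [-0.1, 0.02, -0.06], [-0.133, 0.037, -0.06], [-0.133, 0.037, -0.06], [-0.133, 0.037, -0.06], [-0.133, 0.037, -0.06], [-0.133, 0.037, -0.06], [-0.133, 0.037, -0.06]], turn=[0, 0, 0, -0.12, -0.24, -0.36, -0.48, -0.6, -0.72, -0.84])

```text
time_s: 5.12
tcp_pos: [0.5508, -0.0126, 0.2152]
eef_rot: [-180.0, -0.0, -36.2]
contact_force: [-0.2, 0.3, 0.1]
gripper_width: 0.0006
```

Emit:
servo_tool(grip=[1, 1, 1, 1, 1, 1, 1, 1], translation=[[0, 0, 0], [0, 0, 0], [0, 0, 0], [0, 0, 0], [0, 0, 0], [0, 0, 0], [0, 0, 0], [0, 0, 0]], turn=[-0.12, -0.24, -0.36, -0.48, -0.6, -0.72, -0.724, -0.724])

```text
time_s: 5.78
tcp_pos: [0.5509, -0.0129, 0.2151]
eef_rot: [180.0, 0.0, 4.7]
contact_force: [0.6, 0.2, -0.1]
gripper_width: 0.0008
```

```bash
python3 look.py 5 | tail -1 | cut -c1-20; python3 to.py d,-28,40,36,0 d,-28,24,36,0; python3 -c "
import cv2
t=cv2.imread('pics/top_5.png');cv2.imwrite('pics/top_5z.png',cv2.resize(t[95:225,230:390],None,fx=5,fy=4.6,interpolation=2)[:600])
s=cv2.imread('pics/side_5.png');cv2.imwrite('pics/side_5z.png',cv2.resize(s[95:245,150:330],None,fx=4,fy=4,interpolation=2))"
```

```text
8.44576769e-
t 5.88 tcp [ 0.5509 -0.013   0.2151] rot [180.     0.     4.68] F [-0.2 -0.2 -0.2] w 0.0006 deck [ -8.8  38.9 142.1] j [ 19.   9. -16.   0. -65.  76.]
d,-28,40,36,0 [ 0.5781 -0.0096  0.1108] (array([ 0.0274, -0.0012,  0.1043]), np.float64(-0.004))
d,-28,24,36,0 [ 0.5795 -0.0256  0.1108] (array([0.0275, 0.0148, 0.1043]), np.float64(-0.004))
```

View pics/side_5z.png

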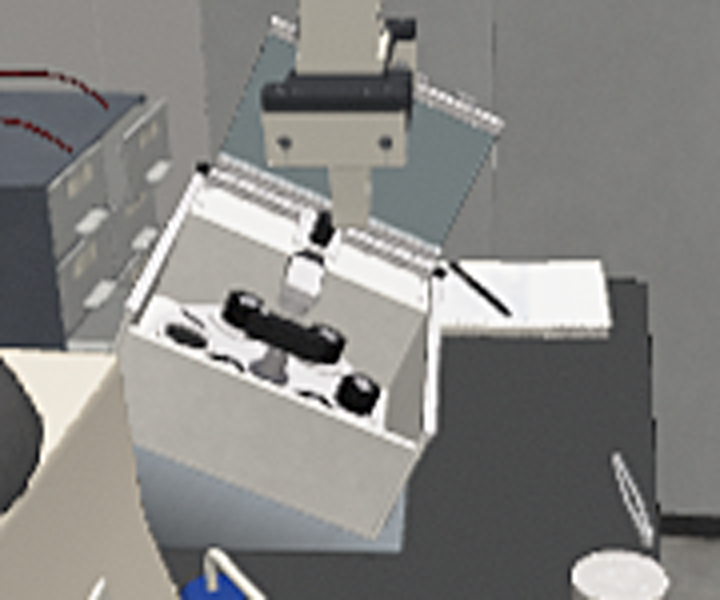

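View pics/top_5z.png

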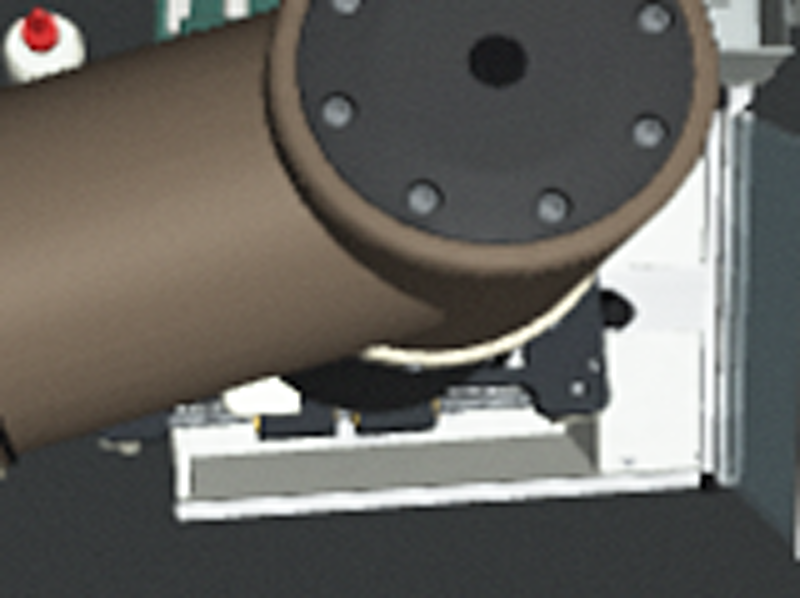

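```bash
python3 to.py d,-26,40,60,0 d,-26,40,36,0 d,-26,22,36,0 d,-29,16,36,0 d,-28.5,8.5,36,0 d,-25,5,36,0 d,-22.5,4,36,0
```

```text
t 5.88 tcp [ 0.5509 -0.013   0.2151] rot [180.     0.     4.68] F [-0.2 -0.2 -0.2] w 0.0006 deck [ -8.8  38.9 142.1] j [ 19.   9. -16.   0. -65.  76.]
d,-26,40,60,0 [ 0.5698 -0.0103  0.1334] (array([ 0.0191, -0.0011,  0.0817]), np.float64(-0.004))
d,-26,40,36,0 [ 0.5799 -0.0095  0.1116] (array([ 0.0292, -0.0012,  0.1034]), np.float64(-0.004))
d,-26,22,36,0 [ 0.5815 -0.0274  0.1116] (array([0.0293, 0.0168, 0.1034]), np.float64(-0.004))
d,-29,16,36,0 [ 0.5793 -0.0336  0.1104] (array([0.0266, 0.0228, 0.1047]), np.float64(-0.004))
d,-28.5,8.5,36,0 [ 0.5804 -0.041   0.1106] (array([0.0271, 0.0303, 0.1045]), np.float64(-0.004))
d,-25,5,36,0 [ 0.5838 -0.0443  0.1121] (array([0.0303, 0.0338, 0.103 ]), np.float64(-0.004))
d,-22.5,4,36,0 [ 0.5862 -0.0451  0.1131] (array([0.0325, 0.0348, 0.102 ]), np.float64(-0.004))
```

Emit:
servo_tool(grip=[1, 1, 1, 1, 1, 1, 1, 1, 1, 1], translation=[[0.01, -0.001, 0.04], [0.019, -0.001, 0.08], [0.029, -0.001, 0.103], [0.029, -0.001, 0.103], [0.029, 0.009, 0.1035], [0.029, 0.017, 0.1035], [0.027, 0.023, 0.1045], [0.026, 0.027, 0.1045], [0.027, 0.03, 0.1045], [0.027, 0.03, 0.1045]], turn=[0, 0, 0, 0, 0, 0, 0, 0, 0, 0])

```text
time_s: 6.72
tcp_pos: [0.5802, -0.0398, 0.1122]
eef_rot: [-179.9, -0.1, 4.8]
contact_force: [-2.9, 3.5, -1.1]
gripper_width: 0.0003
```

```bash
python3 look.py 6 | tail -1 | cut -c1-20; python3 to.py d,-25,5,36,0 d,-22.5,4,36,0; python3 -c "
import cv2
s=cv2.imread('pics/side_6.png');cv2.imwrite('pics/side_6z.png',cv2.resize(s[95:245,150:330],None,fx=4,fy=4,interpolation=2))"
```

```text
8.11338052e-
t 6.82 tcp [ 0.5799 -0.0403  0.1122] rot [-1.7991e+02 -7.0000e-02  4.8000e+00] F [-3.   5.6 -1.8] w 0.0003 deck [-28.1   9.3  37.6] j [ 15.  17. -20.  -0. -52.  80.]
d,-25,5,36,0 [ 0.5838 -0.0443  0.1121] (array([0.0036, 0.0043, 0.0002]), np.float64(-0.002))
d,-22.5,4,36,0 [ 0.5862 -0.0451  0.1131] (array([ 0.0058,  0.0053, -0.0009]), np.float64(-0.002))
```

View pics/side_6z.png

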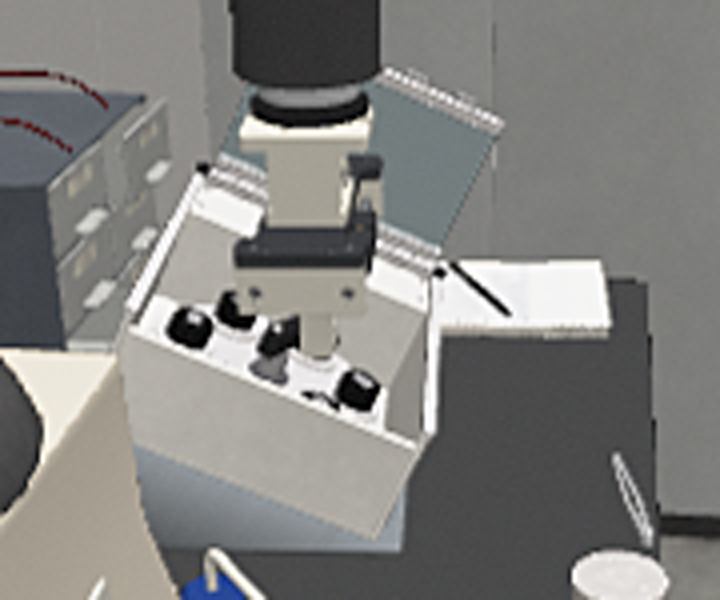

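Emit:
servo_tool(grip=[1, 1, 1, 1, 1, 1], translation=[[0.002, 0.002, 0], [0.0035, 0.0045, 0], [0.005, 0.005, -0.0005], [0.007, 0.0055, -0.001], [0.007, 0.0055, -0.001], [0.007, 0.0055, -0.001]], turn=[0, 0, 0, 0, 0, 0])

```text
time_s: 7.32
tcp_pos: [0.5832, -0.0459, 0.112]
eef_rot: [-179.9, 0.4, 4.8]
contact_force: [-14.2, 5.9, 2.6]
gripper_width: 0.0007
```

```bash
python3 look.py 7 | tail -1 | cut -c1-20; python3 to.py d,-35,5,36,0 d,-35,5,100,0; python3 -c "
import cv2
s=cv2.imread('pics/side_7.png');cv2.imwrite('pics/side_7z.png',cv2.resize(s[95:245,150:330],None,fx=4,fy=4,interpolation=2))"
```

```text
4.32193592,
t 7.42 tcp [ 0.5832 -0.0459  0.112 ] rot [-179.91    0.37    4.75] F [-13.6   5.9   3. ] w 0.0006 deck [-25.7   3.5  36.3] j [ 15.  18. -19.  -0. -53.  80.]
d,-35,5,36,0 [ 0.5748 -0.045   0.1078] (array([-0.0083, -0.0015,  0.0042]), np.float64(-0.003))
d,-35,5,100,0 [ 0.5479 -0.0473  0.1658] (array([-0.0353, -0.0015, -0.0538]), np.float64(-0.003))
```

View pics/side_7z.png

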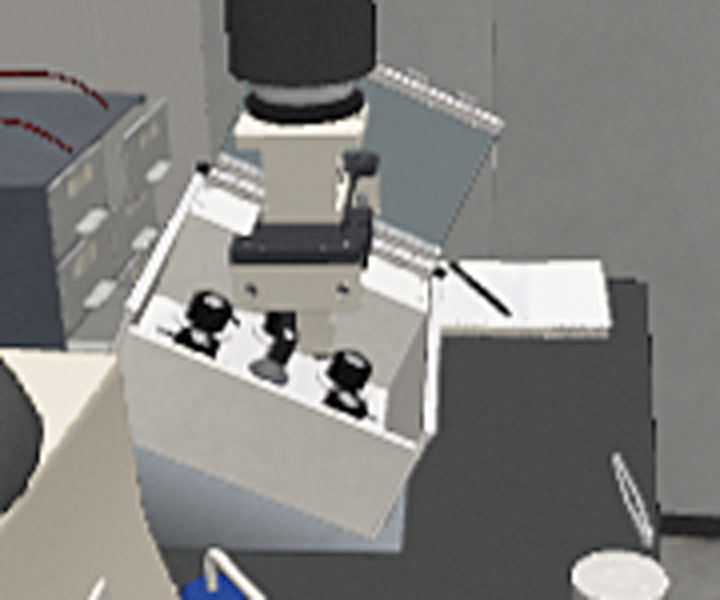

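Run:
```python
from to import *
for al in(60,75,80,85,90):
    a=np.radians(al+np.array([60,120,180,240,300]));P=np.c_[62*np.cos(a),62*np.sin(a),22+0*a]/1000
    q=proj('side',DC+P@RD.T);print(al,((q-[150,95])*4).round(0).tolist())
    b=np.radians(al);e=np.array([np.cos(b),np.sin(b)])
    P=np.array([[*(28*e),44],[*(-28*e),44]])/1000;print('   bar',((proj('side',DC+P@RD.T)-[150,95])*4).round(0).tolist())
```

```text
60 [[308.0, 399.0], [357.0, 381.0], [323.0, 332.0], [244.0, 298.0], [190.0, 311.0]]
   bar [[263.0, 326.0], [309.0, 314.0]]
75 [[327.0, 399.0], [356.0, 370.0], [305.0, 320.0], [225.0, 296.0], [189.0, 322.0]]
   bar [[272.0, 332.0], [300.0, 308.0]]
80 [[333.0, 399.0], [354.0, 366.0], [298.0, 317.0], [219.0, 297.0], [190.0, 326.0]]
   bar [[275.0, 334.0], [297.0, 307.0]]
85 [[338.0, 398.0], [352.0, 361.0], [292.0, 313.0], [214.0, 297.0], [192.0, 330.0]]
   bar [[278.0, 335.0], [294.0, 305.0]]
90 [[343.0, 396.0], [349.0, 357.0], [285.0, 310.0], [209.0, 298.0], [194.0, 334.0]]
   bar [[282.0, 337.0], [291.0, 304.0]]
```

```bash
python3 to.py d,-36,5,40,0 d,-36,5,70,0 d,30,30,75,0 d,30,30,31,0 d,18,28,31,0 d,8,31,31,0 d,3,29.5,31,0
```

```text
t 7.42 tcp [ 0.5832 -0.0459  0.112 ] rot [-179.91    0.37    4.75] F [-13.6   5.9   3. ] w 0.0006 deck [-25.7   3.5  36.3] j [ 15.  18. -19.  -0. -53.  80.]
d,-36,5,40,0 [ 0.5722 -0.0452  0.111 ] (array([-0.0109, -0.0015,  0.001 ]), np.float64(-0.003))
d,-36,5,70,0 [ 0.5596 -0.0463  0.1382] (array([-0.0236, -0.0015, -0.0262]), np.float64(-0.003))
d,30,30,75,0 [ 0.6149 -0.0165  0.1707] (array([ 0.0341, -0.0266, -0.0586]), np.float64(-0.003))
d,30,30,31,0 [ 0.6335 -0.0149  0.1308] (array([ 0.0527, -0.0267, -0.0188]), np.float64(-0.003))
d,18,28,31,0 [ 0.6228 -0.0178  0.1257] (array([ 0.0418, -0.0247, -0.0137]), np.float64(-0.003))
d,8,31,31,0 [ 0.6135 -0.0156  0.1215] (array([ 0.0327, -0.0276, -0.0095]), np.float64(-0.003))
d,3,29.5,31,0 [ 0.6091 -0.0175  0.1194] (array([ 0.0282, -0.0261, -0.0073]), np.float64(-0.003))
```

Emit:
servo_tool(grip=[1, 1, 1, 1, 1, 1, 1, 1, 1, 1], translation=[[-0.015, -0.001, 0], [-0.028, -0.001, -0.026], [-0.01, -0.01, -0.05], [0.02, -0.025, -0.058], [0.035, -0.027, -0.055], [0.049, -0.027, -0.03], [0.049, -0.027, -0.019], [0.049, -0.027, -0.019], [0.043, -0.026, -0.016], [0.038, -0.026, -0.014]], turn=[0, 0, 0, 0, 0, 0, 0, 0, 0, 0])

```text
time_s: 8.25
tcp_pos: [0.623, -0.0171, 0.1268]
eef_rot: [180.0, -0.1, 4.8]
contact_force: [0.2, 0.8, 0.1]
gripper_width: 0.0004
```

```bash
python3 to.py d,14,28,31,0 d,8,31,31,0 d,3,29.5,31,0
```

```text
t 8.25 tcp [ 0.623  -0.0171  0.1268] rot [ 1.80e+02 -8.00e-02  4.84e+00] F [0.2 0.8 0.1] w 0.0004 deck [18.7 28.7 31.9] j [ 16.  20. -14.   0. -56.  78.]
d,14,28,31,0 [ 0.6192 -0.0181  0.124 ] (array([-0.0039,  0.0007,  0.0028]), np.float64(-0.001))
d,8,31,31,0 [ 0.6135 -0.0156  0.1215] (array([-0.0093, -0.0023,  0.0053]), np.float64(-0.001))
d,3,29.5,31,0 [ 0.6091 -0.0175  0.1194] (array([-0.0138, -0.0008,  0.0074]), np.float64(-0.001))
```

Emit:
servo_tool(grip=[1, 1, 1, 1, 1, 1, 1], translation=[[-0.003, 0, 0.0015], [-0.006, -0.001, 0.003], [-0.009, -0.002, 0.005], [-0.011, -0.0015, 0.006], [-0.0135, -0.001, 0.007], [-0.0135, -0.001, 0.007], [-0.0135, -0.001, 0.007]], turn=[0, 0, 0, 0, 0, 0, 0])

```text
time_s: 8.83
tcp_pos: [0.6149, -0.0154, 0.1223]
eef_rot: [-180.0, -0.7, 5.0]
contact_force: [8.5, 2.1, 8.2]
gripper_width: 0.0002
```

```bash
python3 look.py 8 side| tail -1 | cut -c1-20; python3 to.py d,-2,27,31,0; python3 -c "
import cv2
s=cv2.imread('pics/side_8.png');cv2.imwrite('pics/side_8z.png',cv2.resize(s[95:245,150:330],None,fx=4,fy=4,interpolation=2))"
```

```text
-2.76280448,
t 8.88 tcp [ 0.6149 -0.0154  0.1223] rot [-179.97   -0.66    5.  ] F [7.8 1.4 8.6] w 0.0007 deck [ 9.6 31.1 31.2] j [ 17.  19. -16.   0. -54.  78.]
d,-2,27,31,0 [ 0.6048 -0.0204  0.1173] (array([-0.0105,  0.0041,  0.0051]), np.float64(0.002))
```

View pics/side_8z.png

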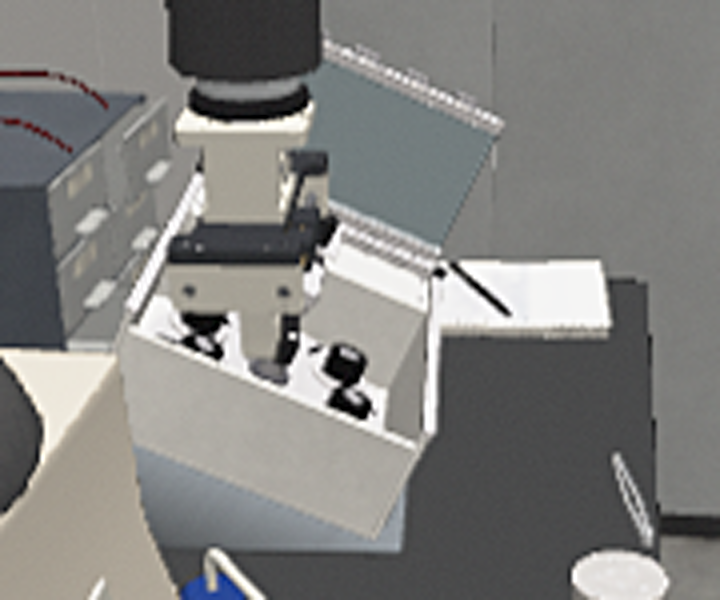

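Emit:
servo_tool(grip=[1, 1, 1, 1, 1, 1], translation=[[-0.003, 0.001, 0.001], [-0.005, 0.001, 0.002], [-0.007, 0.001, 0.003], [-0.009, 0.002, 0.004], [-0.009, 0.002, 0.004], [-0.009, 0.002, 0.004]], turn=[0, 0, 0, 0, 0, 0])

```text
time_s: 9.38
tcp_pos: [0.6059, -0.0163, 0.118]
eef_rot: [-179.8, -0.7, 5.0]
contact_force: [5.2, 10.8, 8.4]
gripper_width: 0.0004
```

```bash
python3 look.py 9 side| tail -1 | cut -c1-20; python3 to.py d,-2,27,31,0; python3 -c "
import cv2
s=cv2.imread('pics/side_9.png');cv2.imwrite('pics/side_9z.png',cv2.resize(s[95:245,150:330],None,fx=4,fy=4,interpolation=2))"
```

```text
-2.85690978e+
t 9.43 tcp [ 0.6058 -0.0164  0.118 ] rot [-179.84   -0.65    4.99] F [ 5.2 10.5  8.4] w 0.0002 deck [-0.5 30.9 31.1] j [ 17.  19. -17.  -0. -53.  78.]
d,-2,27,31,0 [ 0.6048 -0.0204  0.1173] (array([-0.0013,  0.0039,  0.0007]), np.float64(0.002))
```

View pics/side_9z.png

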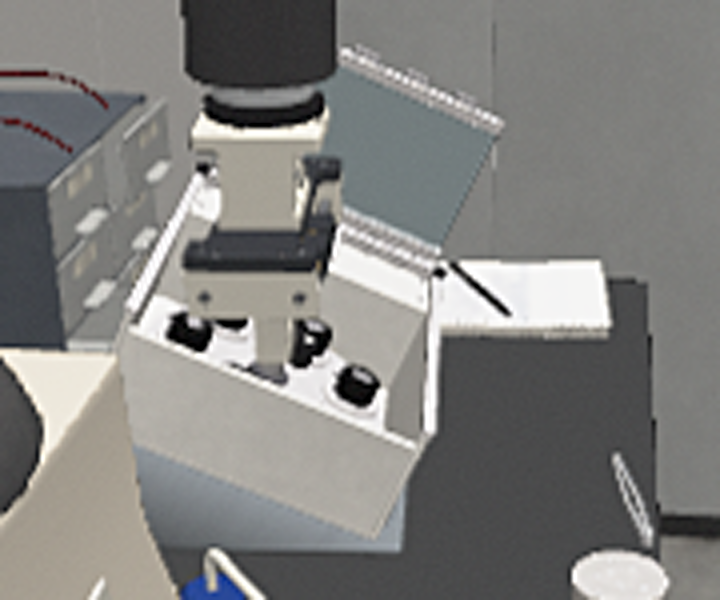

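Emit:
servo_tool(grip=[1, 1, 1, 1, 1, 1], translation=[[-0.001, 0.001, 0], [-0.002, 0.002, 0.001], [-0.003, 0.003, 0.001], [-0.004, 0.003, 0.002], [-0.004, 0.003, 0.002], [-0.004, 0.003, 0.002]], turn=[0, 0, 0, 0, 0, 0])

```text
time_s: 9.93
tcp_pos: [0.6005, -0.0201, 0.1152]
eef_rot: [-179.9, -0.5, 5.0]
contact_force: [2.2, 8.5, 7.8]
gripper_width: 0.0007
```

```bash
python3 look.py 10 side| tail -1 | cut -c1-20; python3 to.py d,-2,27,31,0; python3 -c "
import cv2
s=cv2.imread('pics/side_10.png');cv2.imwrite('pics/side_10z.png',cv2.resize(s[95:245,150:330],None,fx=4,fy=4,interpolation=2))"
```

```text
-1.67242594,
t 9.98 tcp [ 0.6005 -0.0201  0.1152] rot [-179.86   -0.46    4.97] F [ 1.9 10.4  8. ] w 0.0007 deck [-6.7 27.6 31. ] j [ 17.  19. -18.  -0. -53.  78.]
d,-2,27,31,0 [ 0.6048 -0.0204  0.1173] (array([ 0.0043,  0.0006, -0.002 ]), np.float64(0.001))
```

View pics/side_10z.png

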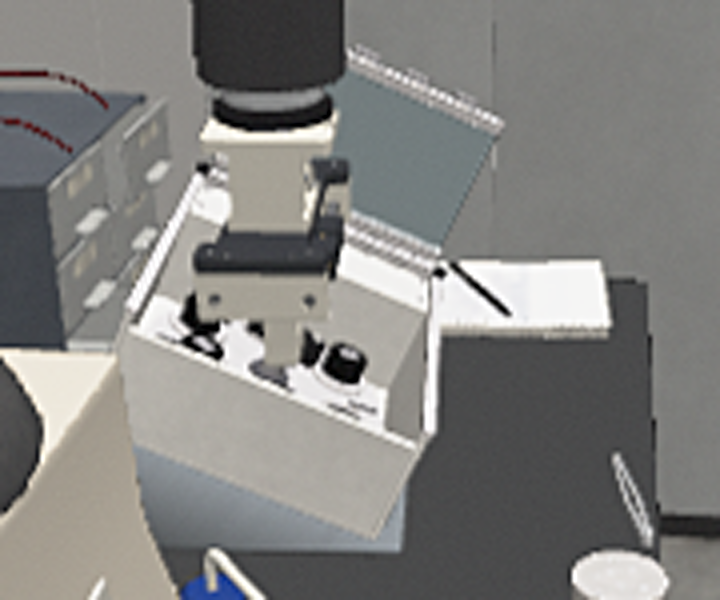

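```bash
python3 to.py d,2,36,35,0 d,10,36,110,0 .45,.15,.24,-50 .41,.2575,.12,-96
```

```text
t 9.98 tcp [ 0.6005 -0.0201  0.1152] rot [-179.86   -0.46    4.97] F [ 1.9 10.4  8. ] w 0.0007 deck [-6.7 27.6 31. ] j [ 17.  19. -18.  -0. -53.  78.]
d,2,36,35,0 [ 0.606  -0.0112  0.1226] (array([ 0.0062, -0.0084, -0.0074]), np.float64(0.001))
d,10,36,110,0 [ 0.5816 -0.0133  0.1939] (array([-0.0182, -0.0084, -0.0787]), np.float64(0.001))
.45,.15,.24,-50 [0.45 0.15 0.24] (array([-0.1352, -0.1825, -0.1248]), np.float64(0.959))
.41,.2575,.12,-96 [0.41   0.2575 0.12  ] (array([-0.1658, -0.2931, -0.0048]), np.float64(1.762))
```

Emit:
servo_tool(grip=[1, 1, 1, 1, 1, 1, 1, 1, 1, 1], translation=[[0.009, -0.009, -0.005], [0.009, -0.009, -0.03], [-0.01, -0.01, -0.07], [-0.03, -0.03, -0.095], [-0.055, -0.06, -0.11], [-0.08, -0.09, -0.125], [-0.105, -0.12, -0.125], [-0.12, -0.15, -0.125], [-0.135, -0.18, -0.125], [-0.145, -0.21, -0.125]], turn=[0, 0, 0, 0.05, 0.17, 0.29, 0.41, 0.53, 0.65, 0.77])

```text
time_s: 10.82
tcp_pos: [0.4353, 0.1712, 0.2384]
eef_rot: [-180.0, -0.0, -36.2]
contact_force: [0.3, 1.0, -0.1]
gripper_width: 0.0006
```

```bash
python3 to.py  .41,.2575,.12,-96
```

```text
t 10.82 tcp [0.4353 0.1712 0.2384] rot [-179.96   -0.    -36.18] F [ 0.3  1.  -0.1] w 0.0006 deck [-89.1 232.4 205.3] j [ 46.   0. -23.  -0. -67.   8.]
.41,.2575,.12,-96 [0.41   0.2575 0.12  ] (array([-0.0714, -0.0547,  0.1184]), np.float64(1.044))
```

Emit:
servo_tool(grip=[1, 0.6, 0.3, 0, 0, 0, 0, 0, 0, 0], translation=[[-0.015, -0.01, 0], [-0.03, -0.02, 0], [-0.045, -0.03, 0], [-0.06, -0.045, 0.02], [-0.072, -0.053, 0.04], [-0.072, -0.053, 0.05], [-0.072, -0.053, 0.07], [-0.072, -0.053, 0.09], [-0.072, -0.053, 0.11], [-0.072, -0.053, 0.118]], turn=[0.12, 0.24, 0.36, 0.48, 0.6, 0.72, 0.84, 0.96, 1.04, 1.04])

```text
time_s: 11.65
tcp_pos: [0.4085, 0.2545, 0.1174]
eef_rot: [179.9, -0.2, -95.7]
contact_force: [-0.5, 0.1, -0.2]
gripper_width: 0.0434
```

```bash
python3 look.py 11| tail -1 | cut -c1-20; python3 to.py  .41,.2575,.013,-96; python3 -c "
import cv2
t=cv2.imread('pics/top_11.png');cv2.imwrite('pics/top_11z.png',cv2.resize(t[95:225,235:395],None,fx=5,fy=4.6,interpolation=2)[:600]);cv2.imwrite('pics/top_11y.png',cv2.resize(t[155:275,110:270],None,fx=5,fy=5,interpolation=2)[:600])
s=cv2.imread('pics/side_11.png');cv2.imwrite('pics/side_11z.png',cv2.resize(s[95:245,150:330],None,fx=4,fy=4,interpolation=2))
cv2.imwrite('pics/side_11y.png',cv2.resize(s[220:340,220:330],None,fx=5,fy=5,interpolation=2))"
```

```text
0.3814116 ,
t 11.75 tcp [0.4091 0.2548 0.1186] rot [ 1.7991e+02 -1.7000e-01 -9.5290e+01] F [ 0.1  0.5 -0.1] w 0.0438 deck [-156.9  317.9  104.7] j [ 55.   8. -32.  -0. -50. -61.]
.41,.2575,.013,-96 [0.41   0.2575 0.013 ] (array([-0.0028, -0.0007,  0.1056]), np.float64(0.012))
```

View pics/top_11z.png

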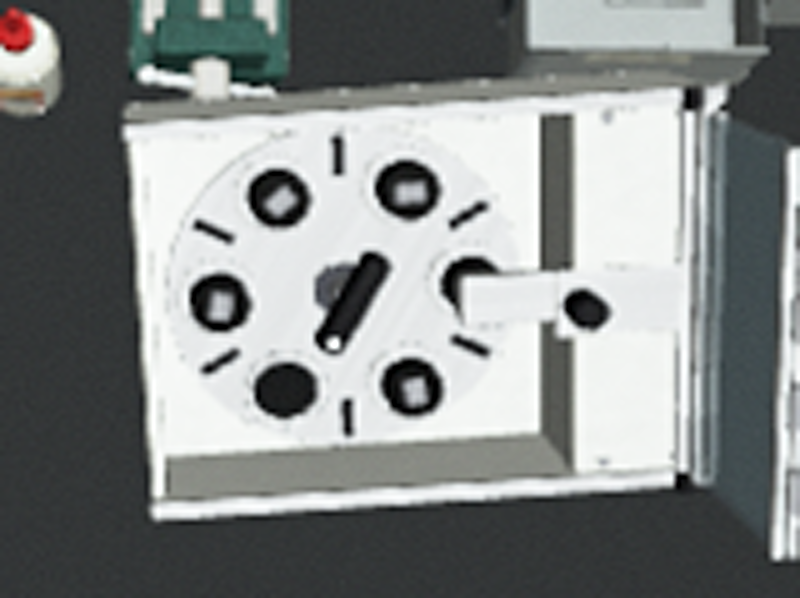

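View pics/top_11y.png

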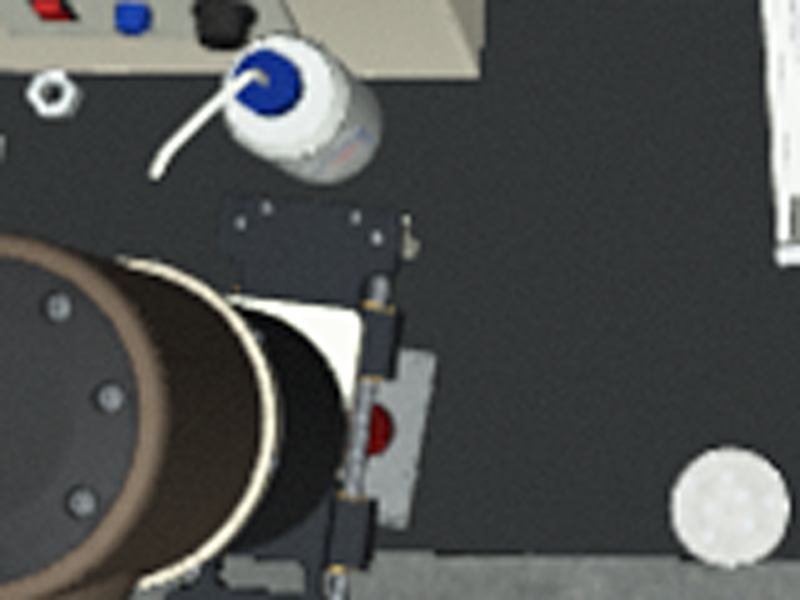

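View pics/side_11y.png

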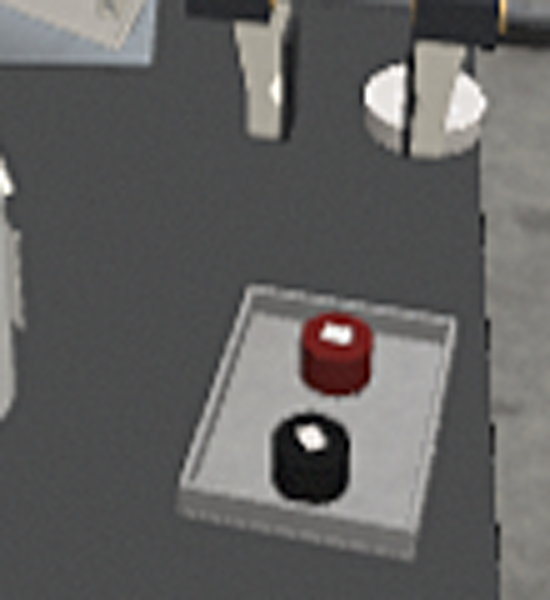

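View pics/side_11z.png

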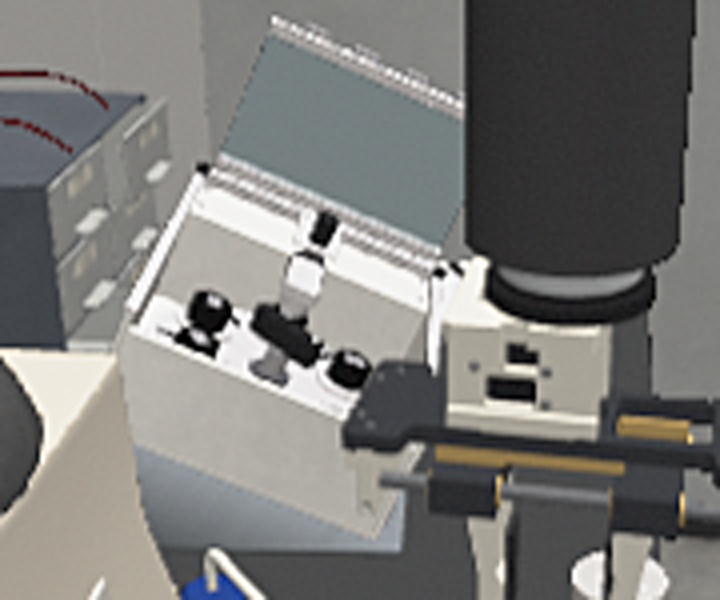

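Run:
```python
from to import *
import cv2
t=cv2.imread('pics/top_11.png');D=np.load('pics/top_11.npy')
s=cv2.imread('pics/side_11.png');Ds=np.load('pics/side_11.npy')
def dk(p): return RD.T@(np.array(p)-DC)*1000
# carousel plane from top depth
def cloud(n,D,u0,u1,v0,v1,cond):
    return np.array([dk(ondepth(n,u,v,D[v,u])) for v in range(v0,v1) for u in range(u0,u1) if cond(u,v)])
P=cloud('top',D,275,335,128,188,lambda u,v:t[v,u].min()>190)
P=P[abs(P[:,2])<12];print('carousel top z: n',len(P),np.median(P,0))
A=np.c_[P[:,:2],np.ones(len(P))];print('slope',np.linalg.lstsq(A,P[:,2],rcond=None)[0])
# dark blobs
m=(t.max(2)<60).astype(np.uint8);mm=0*m;mm[120:192,268:342]=m[120:192,268:342]
n,l,st,c=cv2.connectedComponentsWithStats(mm)
for i in range(1,n):
    if st[i,4]<30: continue
    v,u=np.nonzero(l==i);d=np.median(D[v,u])
    o,dr=ray('top',*c[i]);zn=RD[:,2]
    res=[]
    for z in(0,.022,.044):
        q=o+dr*((DC+zn*z-o)@zn)/(dr@zn);res.append(dk(q).round(1).tolist())
    print(st[i].tolist(),c[i].round(1),res, 'dep',dk(ondepth('top',*c[i],d)).round(1))
Ps=np.array([dk(ondepth('side',u,v,Ds[v,u])) for v in range(170,190) for u in range(186,236) if s[v,u].min()>180 and Ds[v,u]>0.3])
Ps=Ps[abs(Ps[:,2])<15];print('side carousel z',len(Ps),np.median(Ps,0))
# red in side
hs=cv2.cvtColor(s,cv2.COLOR_BGR2HSV);r_=(((hs[...,0]<8)|(hs[...,0]>172))&(hs[...,1]>120)).astype(np.uint8);r_[:250]=0;r_[330:]=0
v,u=np.nonzero(r_[:, 260:310]);print('red side px',u.mean()+260,v.mean(),u.min()+260,u.max()+260,v.min(),v.max())
print('proj of est red centre',proj('side',[[.410,.2575,.013],[.410,.2575,.023],[.410,.2575,.003]]).round(1))
# fingertip check
print('tip proj',proj('side',[[.4091,.2548,.1186]]),proj('top',[[.4091,.2548,.1186]]))
```

```text
carousel top z: n 2114 [ 6.29142159 -1.18291174  0.86872958]
slope [ 7.40022358e-04 -3.46201554e-04  1.10390567e+00]
[310, 130, 13, 12, 79] [315.6 135.2] [[50.2, -31.9, -0.0], [54.2, -28.4, 22.0], [58.3, -24.9, 44.0]] dep [ 54.  -28.6  20.9]
[285, 132, 12, 12, 79] [289.9 137.5] [[49.0, 30.7, -0.0], [53.1, 32.7, 22.0], [57.3, 34.8, 44.0]] dep [53.1 32.7 21.6]
[298, 150, 14, 21, 122] [305.  159.6] [[-8.9, -4.6, -0.0], [-3.5, -1.8, 22.0], [1.9, 1.1, 44.0]] dep [ 1.6  0.9 42.7]
[324, 151, 10, 11, 39] [327.1 154.1] [[1.3, -59.5, -0.0], [6.5, -55.4, 22.0], [11.7, -51.3, 44.0]] dep [  6.1 -55.7  20.3]
[273, 155, 12, 12, 72] [278.3 160. ] [[-5.2, 61.4, -0.0], [0.1, 62.8, 22.0], [5.5, 64.2, 44.0]] dep [ 0.1 62.8 22. ]
[312, 173, 11, 12, 77] [316.5 178.2] [[-58.6, -32.2, -0.0], [-52.1, -28.8, 22.0], [-45.5, -25.3, 44.0]] dep [-52.4 -29.   20.8]
[286, 174, 12, 12, 105] [291.6 179.4] [[-57.4, 30.5, 0.0], [-50.9, 32.6, 22.0], [-44.4, 34.6, 44.0]] dep [-57.2  30.6   0.7]
side carousel z 207 [ 24.86205169 -21.54475783   2.22206742]
red side px 286.9378881987578 290.9130434782609 281 293 283 298
proj of est red centre [[287.  289.2]
 [287.1 285.4]
 [286.9 292.9]]
tip proj [[289.09568139 246.22324059]] [[175.60496784 240.68394358]]
```

Run:
```python
from to import *
print((proj('side',[[.5509,-.013,.2151],[.5509,.002,.2151],[.5414,.002,.2151],[.5604,.002,.2151]])-[150,95])*4)
print('s2',(proj('side',[[.5545,.1131,.2087],[.5545,.1226,.2087]])-[150,95])*4)
print('s3',(proj('side',[[.5893,-.0049,.1578],[.5893,.0046,.1578]])-[150,95])*4)
# grip bar: near-end top corners for side_7 alpha=90, side_3 alpha=0 ends
for al in(0,):
    b=np.radians(al);e=np.array([np.cos(b),np.sin(b)]);n=np.array([-e[1],e[0]])
    P=np.array([[*(s*28*e+w*7*n),z] for s in(1,-1) for w in(1,) for z in(22,44)])/1000
    print('bar s3',((proj('side',DC+P@RD.T)-[150,95])*4).round(0).tolist())
import cv2
s=cv2.imread('pics/side_3.png');cv2.imwrite('pics/side_3zz.png',cv2.resize(s[155:195,195:245],None,fx=14,fy=14,interpolation=2))
```

```text
[[350.73965594 221.28144922]
 [346.91271738 229.54856172]
 [362.00118719 230.02052206]
 [331.86100848 229.07775124]]
s2 [[308.83220789 309.46146491]
 [305.66818485 316.27226405]]
s3 [[292.84566463 307.56766267]
 [289.97862426 313.4164812 ]]
bar s3 [[235.0, 335.0], [247.0, 308.0], [311.0, 366.0], [323.0, 340.0]]
```

View pics/side_3zz.png

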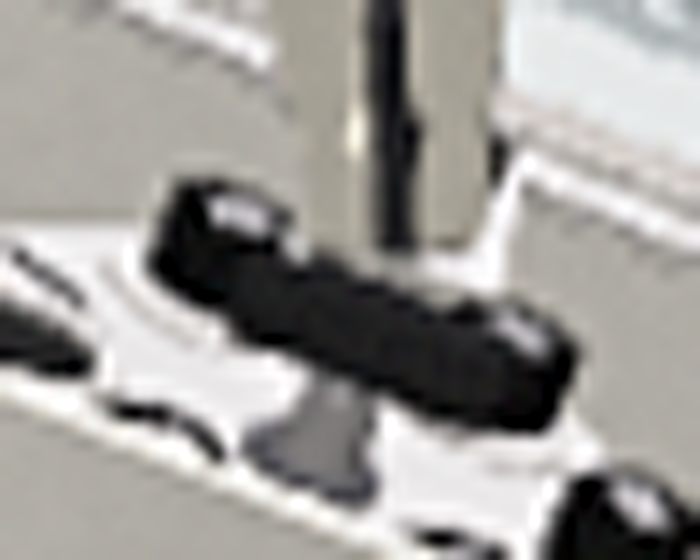

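Emit:
servo_tool(grip=[0, 0, 0, 0, 0, 0, 0, 0, 0, 0], translation=[[-0.003, -0.001, 0.03], [-0.003, -0.001, 0.06], [-0.003, -0.001, 0.08], [-0.003, -0.001, 0.095], [-0.003, -0.001, 0.104], [-0.003, -0.001, 0.104], [-0.003, -0.001, 0.104], [-0.003, -0.001, 0.104], [-0.003, -0.001, 0.104], [-0.003, -0.001, 0.104]], turn=[0, 0, 0, 0, 0, 0, 0, 0, 0, 0])

```text
time_s: 12.58
tcp_pos: [0.4115, 0.259, 0.0166]
eef_rot: [-179.9, 0.1, -95.4]
contact_force: [0.3, -0.6, -0.2]
gripper_width: 0.0438
```

```bash
python3 look.py 12 side| tail -1 | cut -c1-20; python3 to.py  .41,.2575,.014,-96; python3 -c "
import cv2
s=cv2.imread('pics/side_12.png')
cv2.imwrite('pics/side_12y.png',cv2.resize(s[230:340,230:330],None,fx=6,fy=5.4,interpolation=2))"
```

```text
-5.52076497e-
t 12.63 tcp [0.4114 0.2588 0.0164] rot [-1.7995e+02  8.0000e-02 -9.5440e+01] F [1.3 0.  0.2] w 0.0439 deck [-197.6  321.7   11. ] j [ 55.  17. -38.   0. -35. -61.]
.41,.2575,.014,-96 [0.41   0.2575 0.014 ] (array([0.0015, 0.0013, 0.0024]), np.float64(0.01))
```

View pics/side_12y.png

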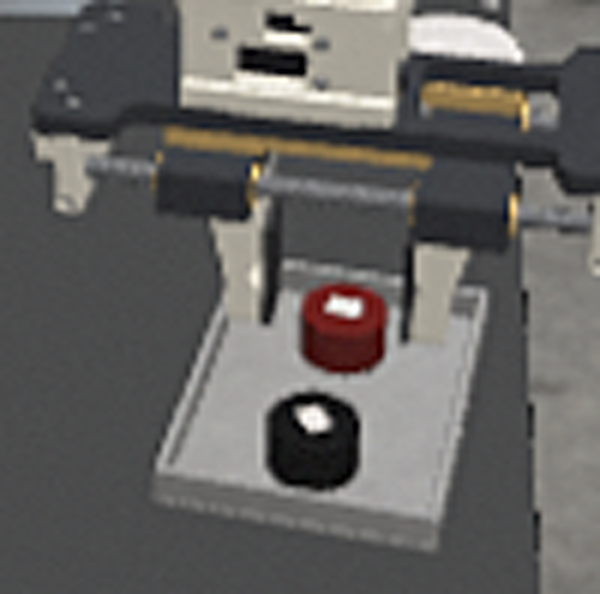

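Emit:
servo_tool(grip=[0, 0, 0.4, 0.5, 0.6, 0.6, 0.6, 0.6], translation=[[0.001, 0.001, 0.001], [0.001, 0.001, 0.002], [0.001, 0.001, 0.002], [0.001, 0.001, 0.002], [0.001, 0.001, 0.002], [0.001, 0.001, 0.002], [0.001, 0.001, 0.002], [0.001, 0.001, 0.002]], turn=[0, 0, 0, 0, 0, 0, 0, 0], newtons=10)

```text
time_s: 13.3
tcp_pos: [0.41, 0.2574, 0.0135]
eef_rot: [180.0, -0.0, -95.5]
contact_force: [0.3, -0.0, 0.2]
gripper_width: 0.0297
```

Emit:
servo_tool(grip=[0.6, 0.6, 0.6, 0.6, 0.6], translation=[[0, 0, -0.01], [0, 0, -0.03], [0, 0, -0.06], [0, 0, -0.09], [0, 0, -0.09]], turn=[0, 0, 0, 0, 0])

```text
time_s: 13.72
tcp_pos: [0.4123, 0.2599, 0.1088]
eef_rot: [-179.7, 0.4, -95.4]
contact_force: [0.4, 0.0, -0.1]
gripper_width: 0.0295
```

```bash
python3 look.py 13 side| tail -1 | cut -c1-20; python3 to.py  .40,.2,.20,-50 d,-35,31,90,0; python3 -c "
import cv2
s=cv2.imread('pics/side_13.png')
cv2.imwrite('pics/side_13y.png',cv2.resize(s[200:320,230:330],None,fx=6,fy=5,interpolation=2))"
```

```text
-6.51747510e-
t 13.77 tcp [0.4114 0.2592 0.1065] rot [-179.8     0.3   -95.43] F [-0.3 -0.8 -1.2] w 0.0294 deck [-159.6  322.    92.6] j [ 55.   9. -32.   0. -48. -61.]
.40,.2,.20,-50 [0.4 0.2 0.2] (array([ 0.06  ,  0.0057, -0.0935]), np.float64(-0.793))
d,-35,31,90,0 [ 0.5499 -0.0211  0.1568] (array([ 0.2659, -0.1644, -0.0503]), np.float64(-1.751))
```

View pics/side_13y.png

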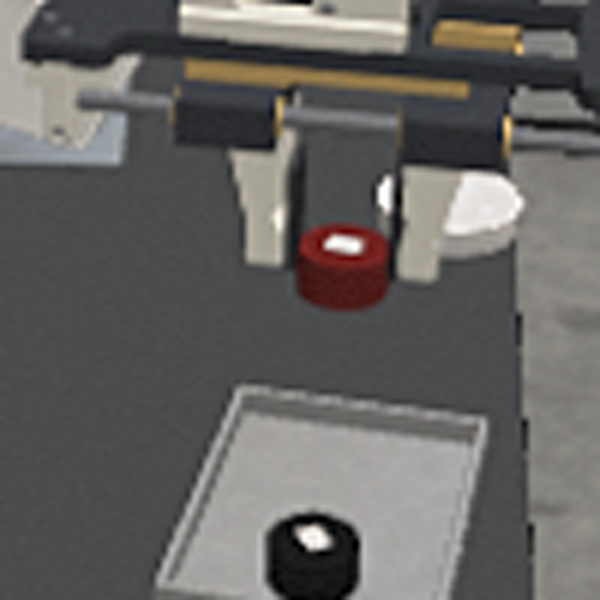

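```bash
python3 to.py  .40,.2,.20,-60 d,-15.2,32,88.3,-15 d,-34.2,32,47.5,-15
```

```text
t 13.77 tcp [0.4114 0.2592 0.1065] rot [-179.8     0.3   -95.43] F [-0.3 -0.8 -1.2] w 0.0294 deck [-159.6  322.    92.6] j [ 55.   9. -32.   0. -48. -61.]
.40,.2,.20,-60 [0.4 0.2 0.2] (array([ 0.06  ,  0.0057, -0.0935]), np.float64(-0.618))
d,-15.2,32,88.3,-15 [ 0.5684 -0.0185  0.1636] (array([ 0.2615, -0.1826, -0.0571]), np.float64(-1.489))
d,-34.2,32,47.5,-15 [ 0.5684 -0.0185  0.1186] (array([ 0.2615, -0.1826, -0.0121]), np.float64(-1.489))
```

Emit:
servo_tool(grip=[0.6, 0.6, 0.6, 0.6, 0.6, 0.6, 0.6, 0.6, 0.6, 0.6], translation=[[0.01, 0, -0.03], [0.035, 0, -0.06], [0.065, -0.01, -0.08], [0.095, -0.03, -0.09], [0.12, -0.05, -0.09], [0.145, -0.07, -0.09], [0.17, -0.09, -0.09], [0.195, -0.12, -0.09], [0.22, -0.145, -0.09], [0.245, -0.165, -0.09]], turn=[-0.12, -0.24, -0.36, -0.48, -0.6, -0.72, -0.84, -0.96, -1.08, -1.2])

```text
time_s: 14.6
tcp_pos: [0.5502, -0.0009, 0.1924]
eef_rot: [180.0, 0.0, -30.3]
contact_force: [1.7, 0.8, 0.1]
gripper_width: 0.0297
```

```bash
python3 to.py  d,-15.2,32,88.3,-15 d,-34.2,32,47.5,-15
```

```text
t 14.6 tcp [ 0.5502 -0.0009  0.1924] rot [ 1.7996e+02  5.0000e-02 -3.0270e+01] F [1.7 0.8 0.1] w 0.0297 deck [-18.1  51.1 121.5] j [ 20.  10. -18.  -0. -62.  39.]
d,-15.2,32,88.3,-15 [ 0.5684 -0.0185  0.1636] (array([0.0246, 0.006 , 0.0288]), np.float64(-0.352))
d,-34.2,32,47.5,-15 [ 0.5684 -0.0185  0.1186] (array([0.0246, 0.006 , 0.0738]), np.float64(-0.352))
```

Emit:
servo_tool(grip=[0.6, 0.6, 0.6, 0.6, 0.6, 0.6, 0.6], translation=[[0.008, 0.003, 0.01], [0.015, 0.006, 0.02], [0.022, 0.009, 0.033], [0.022, 0.009, 0.05], [0.022, 0.009, 0.06], [0.022, 0.009, 0.06], [0.022, 0.009, 0.06]], turn=[-0.12, -0.24, -0.29, -0.29, -0.29, -0.29, -0.29])

```text
time_s: 15.18
tcp_pos: [0.563, -0.0185, 0.1328]
eef_rot: [179.9, 0.1, -14.0]
contact_force: [0.5, 0.2, 0.6]
gripper_width: 0.0294
```

```bash
python3 look.py 14 | tail -1 | cut -c1-20; python3 to.py  d,-34.2,32,47.5,-15 d,-49,32,15.8,-15;python3 -c "
import cv2
s=cv2.imread('pics/side_14.png');cv2.imwrite('pics/side_14z.png',cv2.resize(s[135:235,180:280],None,fx=6,fy=6,interpolation=2))
t=cv2.imread('pics/top_14.png');cv2.imwrite('pics/top_14z.png',cv2.resize(t[95:225,235:395],None,fx=5,fy=4.6,interpolation=2)[:600])"
```

```text
7.07464898e-
t 15.28 tcp [ 0.5641 -0.0181  0.1343] rot [-1.7999e+02 -5.0000e-02 -1.3940e+01] F [-0.4  0.2 -0.2] w 0.0295 deck [-31.5  32.8  63.5] j [ 18.  15. -21.   0. -55.  58.]
d,-34.2,32,47.5,-15 [ 0.5684 -0.0185  0.1186] (array([ 0.0043, -0.0007,  0.0157]), np.float64(-0.067))
d,-49,32,15.8,-15 [ 0.5684 -0.0185  0.0836] (array([ 0.0043, -0.0007,  0.0506]), np.float64(-0.067))
```

View pics/side_14z.png

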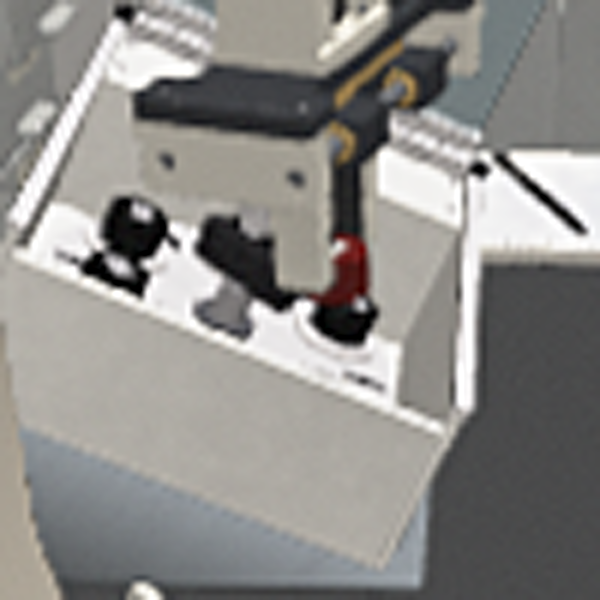

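View pics/top_14z.png

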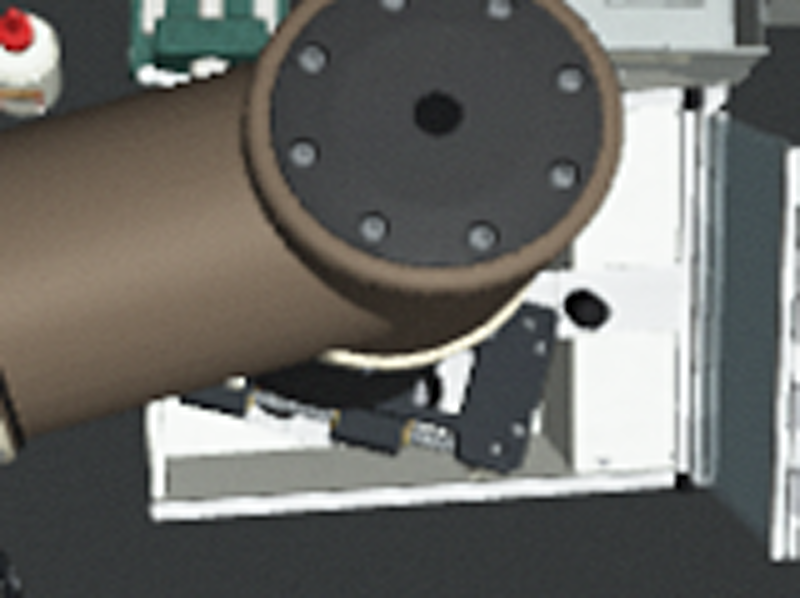

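Run:
```python
from to import *
import cv2
c=np.array([.5641,-.0181,.1343-.0005])
t=np.linspace(0,2*np.pi,40);
pts=np.array([c+[.015*np.cos(a),.015*np.sin(a),h] for a in t for h in(-.01,.01)])
q=proj('side',pts);print('red u range',q.min(0),q.max(0))
s=cv2.imread('pics/side_14.png');hs=cv2.cvtColor(s,cv2.COLOR_BGR2HSV)
m=(((hs[...,0]<10)|(hs[...,0]>170))&(hs[...,1]>110));m[:165]=0;m[195:]=0;m[:,:225]=0;m[:,250:]=0
v,u=np.nonzero(m);print('obs',u.min(),u.max(),v.min(),v.max())
for x in(-53,-55,-57):
  print(x,proj('side',DC+RD@(np.array([x,32,0])/1000)),proj('side',DC+RD@(np.array([x-17,32,4])/1000)))
# front rim right edge of the cup etc: black specimen at deck angle 210 top ellipse observed
a=np.radians(210);print('spec210 top',proj('side',DC+RD@(np.array([62*np.cos(a),62*np.sin(a),22])/1000)))
cv2.imwrite('pics/side_14zz.png',cv2.resize(s[160:205,215:255],None,fx=16,fy=13,interpolation=2))
s=cv2.imread('pics/side_11.png');cv2.imwrite('pics/side_11zz.png',cv2.resize(s[160:205,215:255],None,fx=16,fy=13,interpolation=2))
```

```text
red u range [228.15213245 172.88873777] [239.77105805 184.48110659]
obs 232 240 174 185
-53 [[232.21212678 200.67177761]] [[238.51459843 201.86838724]]
-55 [[232.88706838 200.95071973]] [[239.18706247 202.14672785]]
-57 [[233.56160478 201.22949439]] [[239.85912315 202.42490151]]
spec210 top [[237.35117378 184.29432689]]
```

View pics/side_14zz.png

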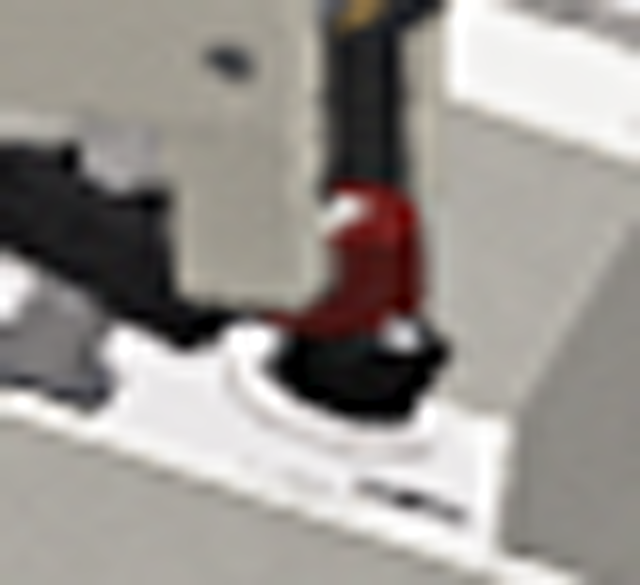

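```bash
python3 to.py  d,-66,32,40,-15 d,-66,32,22,-15 d,-77,32,22,-15
```

```text
t 15.28 tcp [ 0.5641 -0.0181  0.1343] rot [-1.7999e+02 -5.0000e-02 -1.3940e+01] F [-0.4  0.2 -0.2] w 0.0295 deck [-31.5  32.8  63.5] j [ 18.  15. -21.   0. -55.  58.]
d,-66,32,40,-15 [ 0.5428 -0.0207  0.0984] (array([-0.02  ,  0.0076,  0.0359]), np.float64(-0.067))
d,-66,32,22,-15 [ 0.5504 -0.02    0.082 ] (array([-0.0128,  0.0052,  0.0522]), np.float64(-0.067))
d,-77,32,22,-15 [ 0.5405 -0.0209  0.0774] (array([-0.0222,  0.0084,  0.0569]), np.float64(-0.067))
```

Emit:
servo_tool(grip=[0.6, 0.6, 0.6, 0.6, 0.6, 0.6, 0.6, 0.6, 0.6, 0.6], translation=[[-0.01, 0.004, 0.015], [-0.02, 0.0075, 0.036], [-0.016, 0.006, 0.045], [-0.013, 0.005, 0.052], [-0.013, 0.005, 0.052], [-0.015, 0.006, 0.053], [-0.0175, 0.0068, 0.0545], [-0.0195, 0.0075, 0.0555], [-0.0195, 0.0075, 0.0555], [-0.0195, 0.0075, 0.0555]], turn=[-0.067, -0.067, -0.067, -0.067, -0.067, -0.067, -0.067, -0.067, -0.067, -0.067])

```text
time_s: 16.12
tcp_pos: [0.543, -0.021, 0.0785]
eef_rot: [-180.0, -0.0, -10.1]
contact_force: [0.5, 0.4, -0.4]
gripper_width: 0.0297
```

```bash
python3 to.py  d,-77,32,22,-15 d,-83,32,22,-15
```

```text
t 16.12 tcp [ 0.543  -0.021   0.0785] rot [-1.7998e+02 -3.0000e-02 -1.0130e+01] F [ 0.5  0.4 -0.4] w 0.0297 deck [-74.3  31.7  22. ] j [ 18.  17. -27.   0. -47.  61.]
d,-77,32,22,-15 [ 0.5405 -0.0209  0.0774] (array([-0.0025,  0.0004,  0.0011]), np.float64(-0.0))
d,-83,32,22,-15 [ 0.5351 -0.0213  0.0749] (array([-0.0077,  0.0018,  0.0037]), np.float64(-0.0))
```

Probe in 1 mm steps toward the front wall.

Emit:
servo_tool(grip=[0.6, 0.6, 0.6, 0.6], translation=[[-0.0012, 0.0002, 0.0005], [-0.0025, 0.0004, 0.0011], [-0.0025, 0.0004, 0.0011], [-0.0025, 0.0004, 0.0011]], turn=[0, 0, 0, 0])

```text
time_s: 16.45
tcp_pos: [0.5403, -0.0209, 0.077]
eef_rot: [180.0, -0.0, -10.1]
contact_force: [0.1, 0.4, -1.1]
gripper_width: 0.0293
```

Emit:
servo_tool(grip=[0.6, 0.6, 0.6, 0.6], translation=[[-0.001, 0.0002, 0.0005], [-0.0018, 0.0004, 0.0009], [-0.0018, 0.0004, 0.0009], [-0.0018, 0.0004, 0.0009]], turn=[0, 0, 0, 0])

```text
time_s: 16.78
tcp_pos: [0.5391, -0.0209, 0.0764]
eef_rot: [-180.0, -0.1, -10.1]
contact_force: [1.1, 0.3, 0.6]
gripper_width: 0.0293
```

Emit:
servo_tool(grip=[0.6, 0.6, 0.6, 0.6], translation=[[-0.001, 0.0002, 0.0005], [-0.0018, 0.0004, 0.0009], [-0.0018, 0.0004, 0.0009], [-0.0018, 0.0004, 0.0009]], turn=[0, 0, 0, 0])

```text
time_s: 17.12
tcp_pos: [0.5386, -0.0208, 0.0763]
eef_rot: [-179.9, -0.2, -10.1]
contact_force: [5.8, -0.9, 4.0]
gripper_width: 0.0295
```

Emit:
servo_tool(grip=[0.6, 0.6, 0.6, 0.6], translation=[[-0.001, 0.0002, 0.0005], [-0.0018, 0.0004, 0.0009], [-0.0018, 0.0004, 0.0009], [-0.0018, 0.0004, 0.0009]], turn=[0, 0, 0, 0])

```text
time_s: 17.45
tcp_pos: [0.5384, -0.0207, 0.0762]
eef_rot: [-179.9, -0.4, -10.0]
contact_force: [7.8, -1.9, 6.4]
gripper_width: 0.0294
```

```bash
python3 to.py  d,-70,31.8,25,-15 d,-48,31.8,25,-15 d,-49,31.8,17,-15
```

```text
t 17.45 tcp [ 0.5384 -0.0207  0.0762] rot [-179.9    -0.38  -10.04] F [ 7.8 -1.9  6.4] w 0.0294 deck [-79.4  32.3  21.8] j [ 19.  16. -28.   0. -46.  61.]
d,-70,31.8,25,-15 [ 0.5455 -0.0206  0.0831] (array([ 0.0071, -0.0013, -0.0069]), np.float64(0.001))
d,-48,31.8,25,-15 [ 0.5654 -0.0189  0.0924] (array([ 0.0263, -0.0065, -0.0161]), np.float64(0.001))
d,-49,31.8,17,-15 [ 0.5679 -0.0187  0.0847] (array([ 0.0287, -0.0071, -0.0085]), np.float64(0.001))
```

Emit:
servo_tool(grip=[0.6, 0.6, 0.6, 0.6, 0.6, 0.6], translation=[[0.01, -0.002, -0.009], [0.02, -0.0045, -0.014], [0.0295, -0.007, -0.018], [0.0295, -0.007, -0.018], [0.0295, -0.007, -0.018], [0.0295, -0.007, -0.018]], turn=[0, 0, 0, 0, 0, 0])

```text
time_s: 17.95
tcp_pos: [0.5636, -0.0197, 0.0914]
eef_rot: [180.0, 0.1, -10.2]
contact_force: [0.2, 0.3, -0.2]
gripper_width: 0.0294
```

```bash
python3 to.py d,-49,31.8,18,-15  d,-49,31.8,15,-15
```

```text
t 17.95 tcp [ 0.5636 -0.0197  0.0914] rot [ 1.7997e+02  1.2000e-01 -1.0150e+01] F [ 0.2  0.3 -0.2] w 0.0294 deck [-50.1  31.2  24.9] j [ 18.  17. -23.  -0. -49.  62.]
d,-49,31.8,18,-15 [ 0.5675 -0.0188  0.0856] (array([ 0.0036, -0.0016,  0.0058]), np.float64(-0.001))
d,-49,31.8,15,-15 [ 0.5687 -0.0187  0.0829] (array([ 0.0048, -0.0019,  0.0085]), np.float64(-0.001))
```

Emit:
servo_tool(grip=[0.6, 0.6, 0.6, 0.6, 0.6], translation=[[0.003, -0.001, 0.002], [0.004, -0.001, 0.004], [0.004, -0.001, 0.006], [0.004, -0.001, 0.006], [0.004, -0.001, 0.006]], turn=[0, 0, 0, 0, 0])

```text
time_s: 18.37
tcp_pos: [0.5683, -0.0193, 0.0857]
eef_rot: [180.0, 0.1, -10.1]
contact_force: [-4.1, 0.8, 0.0]
gripper_width: 0.0298
```

Emit:
servo_tool(grip=[0.6, 0.6, 0.6], translation=[[0, 0, 0.001], [0, 0, 0.0015], [0, 0, 0.0015]], turn=[0, 0, 0])

```text
time_s: 18.62
tcp_pos: [0.5687, -0.0193, 0.0848]
eef_rot: [180.0, 0.0, -10.1]
contact_force: [-5.8, 1.3, 3.6]
gripper_width: 0.0293
```

Emit:
servo_tool(grip=[0.6, 0.6, 0.6], translation=[[0, 0, 0.001], [0, 0, 0.0015], [0, 0, 0.0015]], turn=[0, 0, 0])

```text
time_s: 18.87
tcp_pos: [0.5687, -0.0193, 0.0834]
eef_rot: [180.0, 0.0, -10.1]
contact_force: [-5.9, 0.8, 3.9]
gripper_width: 0.0291
```

Emit:
servo_tool(grip=[0.6, 0.6, 0.6], translation=[[0, 0, 0.001], [0, 0, 0.0015], [0, 0, 0.0015]], turn=[0, 0, 0])

```text
time_s: 19.12
tcp_pos: [0.5685, -0.0193, 0.0824]
eef_rot: [180.0, 0.0, -10.1]
contact_force: [-8.4, 1.4, 9.4]
gripper_width: 0.0294
```

```bash
python3 look.py 15 side | tail -1 | cut -c1-20; python3 to.py d,-49,31.8,15,-15; python3 -c "
import cv2
s=cv2.imread('pics/side_15.png');cv2.imwrite('pics/side_15z.png',cv2.resize(s[145:215,195:275],None,fx=9,fy=8,interpolation=2))"
```

```text
2.60640107,
t 19.17 tcp [ 0.5685 -0.0193  0.0824] rot [ 1.7998e+02  5.0000e-02 -1.0120e+01] F [-7.9  1.4  9.2] w 0.0293 deck [-49.4  31.2  14.7] j [ 18.  18. -23.  -0. -48.  62.]
d,-49,31.8,15,-15 [ 0.5687 -0.0187  0.0829] (array([ 0.0001, -0.0007, -0.0005]), np.float64(-0.0))
```

View pics/side_15z.png

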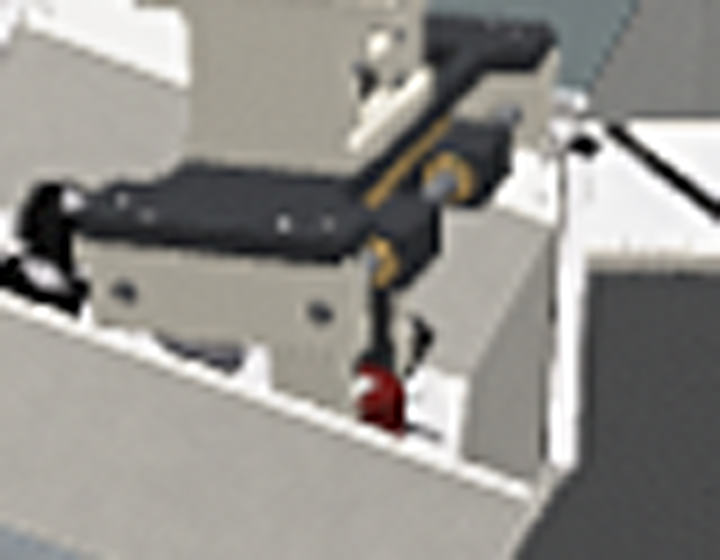

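Emit:
servo_tool(grip=[0.6, 0.6, 0.6, 0.6, 0.6, 0.6], translation=[[0, 0, 0], [-0.0015, 0.0004, 0.001], [-0.003, 0.0008, 0.0025], [-0.004, 0.0011, 0.004], [-0.005, 0.0013, 0.0055], [-0.005, 0.0013, 0.0055]], turn=[0, 0, 0, 0, 0, 0], newtons=4)

```text
time_s: 19.67
tcp_pos: [0.5646, -0.0195, 0.0763]
eef_rot: [-180.0, -0.1, -10.1]
contact_force: [-0.2, 0.2, 2.1]
gripper_width: 0.0296
```

```bash
python3 look.py 16 side | tail -1 | cut -c1-20; python3 to.py d,-49,31.8,15,-15; python3 -c "
import cv2
s=cv2.imread('pics/side_16.png');cv2.imwrite('pics/side_16z.png',cv2.resize(s[145:215,195:275],None,fx=9,fy=8,interpolation=2))"
```

```text
6.28514704e-
t 19.72 tcp [ 0.5646 -0.0195  0.0764] rot [-1.7999e+02 -5.0000e-02 -1.0110e+01] F [0.4 0.1 0.1] w 0.0298 deck [-55.6  31.3  10.9] j [ 18.  18. -24.   0. -47.  62.]
d,-49,31.8,15,-15 [ 0.5687 -0.0187  0.0829] (array([ 0.0039, -0.0016, -0.0065]), np.float64(-0.0))
```

View pics/side_16z.png

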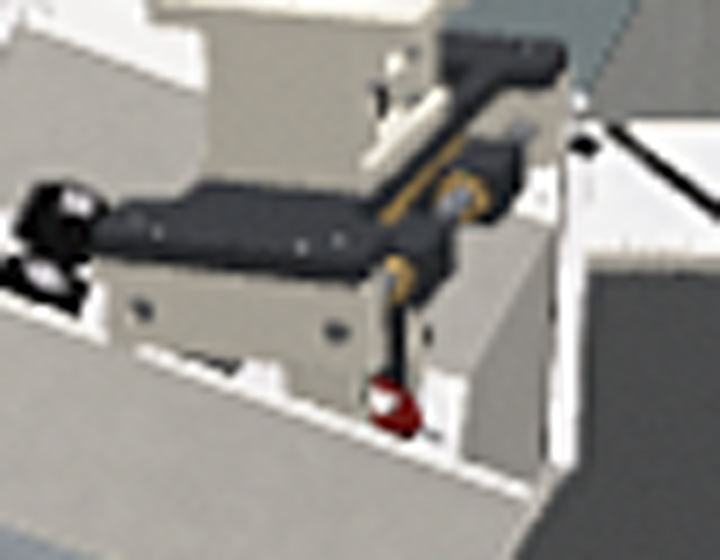

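Emit:
servo_tool(grip=[0.28, 0.22, 0.14, 0.1, 0.1, 0.1, 0.1, 0.1, 0.1, 0.1], translation=[[0, 0, 0], [0, 0, 0], [0, 0, 0], [0, 0, 0], [0, 0, -0.005], [0, 0, -0.02], [0, 0, -0.045], [0, 0, -0.08], [0, 0, -0.11], [0, 0, -0.12]], turn=[0, 0, 0, 0, 0, 0, 0, 0, 0, 0])

```text
time_s: 20.55
tcp_pos: [0.5663, -0.0194, 0.2017]
eef_rot: [-179.9, -0.4, -10.1]
contact_force: [1.3, 1.2, 1.5]
gripper_width: 0.0394
```

```bash
python3 to.py .42,.15,.21,-10
```

```text
t 20.55 tcp [ 0.5663 -0.0194  0.2017] rot [-179.89   -0.38  -10.08] F [1.3 1.2 1.5] w 0.0394 deck [ -1.   31.2 123.7] j [ 18.  11. -16.   0. -63.  62.]
.42,.15,.21,-10 [0.42 0.15 0.21] (array([-0.1737, -0.1412, -0.0083]), np.float64(-0.001))
```

Emit:
servo_tool(grip=[0.1, 0.5, 1, 1, 1, 1, 1, 1], translation=[[-0.02, -0.02, -0.005], [-0.05, -0.04, -0.01], [-0.08, -0.06, -0.01], [-0.105, -0.09, -0.01], [-0.13, -0.12, -0.01], [-0.155, -0.14, -0.01], [-0.17, -0.16, -0.01], [-0.17, -0.16, -0.01]], turn=[0, 0, -0.06, -0.12, -0.2, -0.26, -0.26, -0.26], newtons=20)

```text
time_s: 21.22
tcp_pos: [0.4233, 0.1706, 0.2069]
eef_rot: [-179.9, -0.1, 5.0]
contact_force: [-0.4, -0.1, -0.4]
gripper_width: 0.0017
```

```bash
python3 look.py 17 | tail -1 | cut -c1-20; python3 to.py d,-26,40,70,0; python3 -c "
import cv2
s=cv2.imread('pics/side_17.png');cv2.imwrite('pics/side_17z.png',cv2.resize(s[95:245,150:330],None,fx=4,fy=4,interpolation=2))
t=cv2.imread('pics/top_17.png');cv2.imwrite('pics/top_17z.png',cv2.resize(t[95:225,235:395],None,fx=5,fy=4.6,interpolation=2)[:600])"
```

```text
0.11256682,
t 21.32 tcp [0.4245 0.1686 0.2067] rot [-1.7997e+02 -3.0000e-02  4.9100e+00] F [-0.9 -0.3 -0.6] w 0.0006 deck [-112.5  230.7  181.2] j [ 46.   0. -27.   0. -62.  48.]
d,-26,40,70,0 [ 0.5656 -0.0107  0.1425] (array([0.1253, 0.1907, 0.0642]), np.float64(0.0))
```

View pics/top_17z.png

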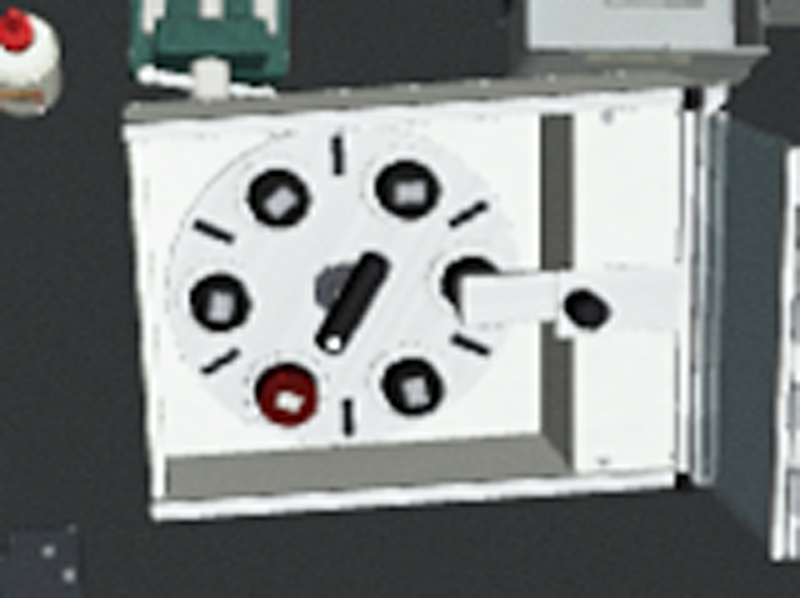

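View pics/side_17z.png

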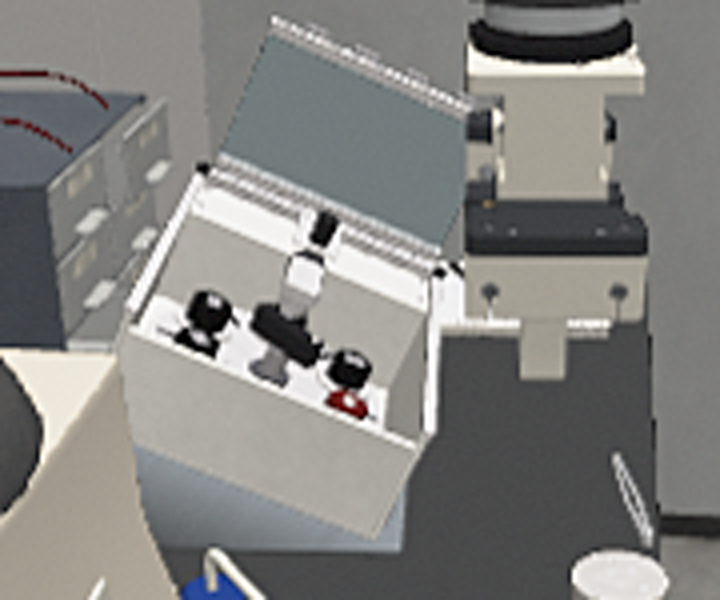

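Run:
```python
from to import *
import cv2
t=cv2.imread('pics/top_17.png');D=np.load('pics/top_17.npy');hs=cv2.cvtColor(t,cv2.COLOR_BGR2HSV)
m=(((hs[...,0]<10)|(hs[...,0]>170))&(hs[...,1]>110)).astype(np.uint8);mm=0*m;mm[170:192,280:305]=m[170:192,280:305]
v,u=np.nonzero(cv2.morphologyEx(mm,cv2.MORPH_CLOSE,np.ones((5,5))));print(len(u),u.mean(),v.mean(),u.min(),u.max(),v.min(),v.max())
P=np.array([RD.T@(ondepth('top',a,b,D[b,a])-DC)*1000 for a,b in zip(u,v)])
k=P[:,2]>14;Q=P[k];print('n',k.sum(),'mean',Q.mean(0),'med',np.median(Q,0))
A=np.c_[Q[:,:2]-Q[:,:2].mean(0),np.ones(len(Q))];w=np.linalg.lstsq(A,Q[:,2],rcond=None)[0];print('slopes',w)
o,dr=ray('top',u.mean(),v.mean());zn=RD[:,2];q=o+dr*((DC+zn*.02-o)@zn)/(dr@zn);print('centroid at z20',(RD.T@(q-DC)*1000))
# black specimen compare
m2=(t.max(2)<70).astype(np.uint8)
for (u0,u1,v0,v1) in((310,324,172,186),(272,286,154,168),(284,298,131,145)):
    vv,uu=np.mgrid[v0:v1,u0:u1];P=np.array([RD.T@(ondepth('top',a,b,D[b,a])-DC)*1000 for a,b in zip(uu.ravel(),vv.ravel())]);Q=P[P[:,2]>16]
    A=np.c_[Q[:,:2]-Q[:,:2].mean(0),np.ones(len(Q))];print('blk',Q.mean(0),np.linalg.lstsq(A,Q[:,2],rcond=None)[0][:2])
```

```text
120 291.85833333333335 180.44166666666666 286 297 174 186
n 110 mean [-54.91269943  31.24682025  20.76855438] med [-55.1127153   31.34509571  20.90802043]
slopes [-2.03841608e-02  5.15545141e-03  2.07685544e+01]
centroid at z20 [-54.22716574  31.84945162  20.        ]
blk [-51.33049665 -29.96953837  29.84333088] [2.46572796 1.25950893]
blk [ 2.60455267 62.30515777 37.24600842] [3.60978163 0.9862791 ]
blk [55.66801575 32.6670591  37.31914968] [3.95042784 1.8928961 ]
```

```bash
python3 to.py d,0,44,110,0 d,-14,44,60,0 d,-14,44,35,0 d,-14,34,35,0 d,-17,28,35,0 d,-24,24,35,0
```

```text
t 21.32 tcp [0.4245 0.1686 0.2067] rot [-1.7997e+02 -3.0000e-02  4.9100e+00] F [-0.9 -0.3 -0.6] w 0.0006 deck [-112.5  230.7  181.2] j [ 46.   0. -27.   0. -62.  48.]
d,0,44,110,0 [ 0.5719 -0.0061  0.1897] (array([0.132 , 0.1867, 0.017 ]), np.float64(0.0))
d,-14,44,60,0 [ 0.5803 -0.0054  0.1385] (array([0.1404, 0.1868, 0.0682]), np.float64(0.0))
d,-14,44,35,0 [ 0.5909 -0.0045  0.1158] (array([0.151 , 0.1868, 0.0909]), np.float64(0.0))
d,-14,34,35,0 [ 0.5917 -0.0145  0.1158] (array([0.151 , 0.1968, 0.0909]), np.float64(0.0))
d,-17,28,35,0 [ 0.5895 -0.0207  0.1145] (array([0.1483, 0.2028, 0.0921]), np.float64(0.0))
d,-24,24,35,0 [ 0.5835 -0.0252  0.1116] (array([0.1419, 0.2068, 0.0951]), np.float64(0.0))
```

Emit:
servo_tool(grip=[1, 1, 1, 1, 1, 1, 1, 1, 1, 1], translation=[[0.02, 0.03, 0], [0.045, 0.06, 0], [0.065, 0.09, 0], [0.09, 0.12, 0], [0.11, 0.15, 0.005], [0.13, 0.185, 0.015], [0.136, 0.187, 0.045], [0.143, 0.187, 0.07], [0.143, 0.187, 0.07], [0.143, 0.187, 0.07]], turn=[0, 0, 0, 0, 0, 0, 0, 0, 0, 0])

```text
time_s: 22.15
tcp_pos: [0.5821, -0.0082, 0.135]
eef_rot: [179.9, 0.2, 4.7]
contact_force: [-0.3, -0.3, 0.2]
gripper_width: 0.0006
```

```bash
python3 to.py d,-14,44,35,0 d,-14,34,35,0 d,-17,28,35,0 d,-24,24,35,0
```

```text
t 22.15 tcp [ 0.5821 -0.0082  0.135 ] rot [179.94   0.22   4.67] F [-0.3 -0.3  0.2] w 0.0006 deck [-14.   41.   56.3] j [ 18.  16. -18.   0. -56.  76.]
d,-14,44,35,0 [ 0.5909 -0.0045  0.1158] (array([ 0.009 , -0.003 ,  0.0192]), np.float64(-0.004))
d,-14,34,35,0 [ 0.5917 -0.0145  0.1158] (array([0.009 , 0.007 , 0.0192]), np.float64(-0.004))
d,-17,28,35,0 [ 0.5895 -0.0207  0.1145] (array([0.0064, 0.013 , 0.0205]), np.float64(-0.004))
d,-24,24,35,0 [ 0.5835 -0.0252  0.1116] (array([0.    , 0.017 , 0.0235]), np.float64(-0.004))
```

Emit:
servo_tool(grip=[1, 1, 1, 1, 1, 1, 1, 1, 1, 1], translation=[[0.005, -0.003, 0.01], [0.009, -0.003, 0.019], [0.009, 0.001, 0.019], [0.009, 0.004, 0.019], [0.009, 0.007, 0.019], [0.008, 0.01, 0.02], [0.006, 0.013, 0.0205], [0.003, 0.015, 0.022], [0, 0.017, 0.0235], [0, 0.017, 0.0235]], turn=[0, 0, 0, 0, 0, 0, 0, 0, 0, 0])

```text
time_s: 22.98
tcp_pos: [0.5856, -0.0229, 0.1143]
eef_rot: [-179.9, -0.2, 4.8]
contact_force: [-0.7, -0.9, -0.5]
gripper_width: 0.0006
```

```bash
python3 look.py 18 side | tail -1 | cut -c1-20; python3 to.py d,-26,22,36,0 d,-29,16,36,0 d,-28.5,8.5,36,0 d,-27,5,36,0; python3 -c "
import cv2
s=cv2.imread('pics/side_18.png');cv2.imwrite('pics/side_18z.png',cv2.resize(s[95:245,150:330],None,fx=4,fy=4,interpolation=2))"
```

```text
3.70911760e-
t 23.03 tcp [ 0.5846 -0.0234  0.1137] rot [-1.7998e+02 -9.0000e-02  4.7900e+00] F [ 0.4 -0.4 -0.4] w 0.0005 deck [-22.   25.7  36.4] j [ 17.  18. -19.  -0. -53.  78.]
d,-26,22,36,0 [ 0.5815 -0.0274  0.1116] (array([-0.0034,  0.0037,  0.0021]), np.float64(-0.002))
d,-29,16,36,0 [ 0.5793 -0.0336  0.1104] (array([-0.0061,  0.0097,  0.0033]), np.float64(-0.002))
d,-28.5,8.5,36,0 [ 0.5804 -0.041   0.1106] (array([-0.0057,  0.0172,  0.0031]), np.float64(-0.002))
d,-27,5,36,0 [ 0.582  -0.0444  0.1112] (array([-0.0043,  0.0207,  0.0025]), np.float64(-0.002))
```

View pics/side_18z.png

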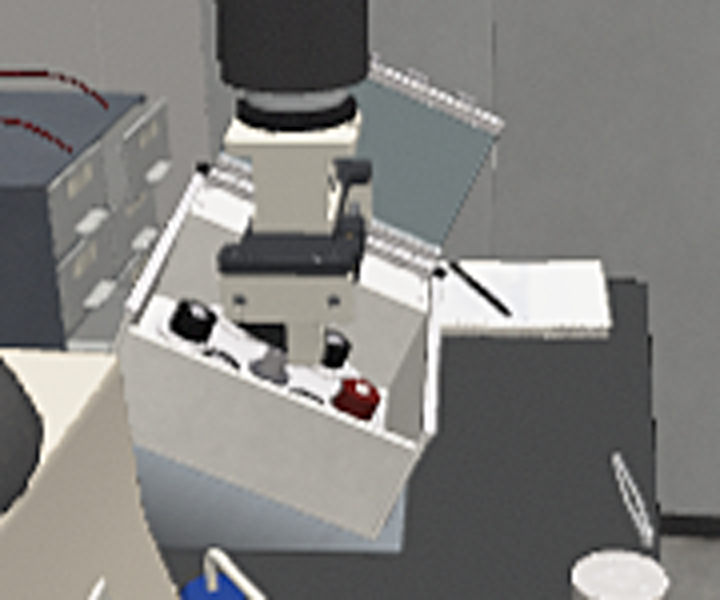

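Emit:
servo_tool(grip=[1, 1, 1, 1, 1, 1, 1, 1, 1, 1], translation=[[-0.002, 0.002, 0.001], [-0.0035, 0.004, 0.002], [-0.005, 0.007, 0.003], [-0.006, 0.01, 0.0033], [-0.0062, 0.012, 0.0033], [-0.006, 0.014, 0.0032], [-0.006, 0.016, 0.0032], [-0.0057, 0.0172, 0.003], [-0.0057, 0.0172, 0.003], [-0.0057, 0.0172, 0.003]], turn=[0, 0, 0, 0, 0, 0, 0, 0, 0, 0])

```text
time_s: 23.87
tcp_pos: [0.579, -0.0411, 0.1094]
eef_rot: [-180.0, 0.1, 4.8]
contact_force: [-3.2, 4.3, 1.2]
gripper_width: 0.0006
```

```bash
python3 look.py 19 side | tail -1 | cut -c1-20; python3 to.py d,-28.5,8.5,36,0 d,-27,5,36,0 d,-26,4.5,36,0; python3 -c "
import cv2
s=cv2.imread('pics/side_19.png');cv2.imwrite('pics/side_19z.png',cv2.resize(s[95:245,150:330],None,fx=4,fy=4,interpolation=2))"
```

```text
7.01592453e-
t 23.92 tcp [ 0.5791 -0.0412  0.1094] rot [-1.7998e+02  9.0000e-02  4.7500e+00] F [-3.5  4.3  1.7] w 0.0002 deck [-30.2   8.5  35.5] j [ 15.  18. -20.  -0. -52.  80.]
d,-28.5,8.5,36,0 [ 0.5804 -0.041   0.1106] (array([ 0.0013, -0.    , -0.0012]), np.float64(-0.003))
d,-27,5,36,0 [ 0.582  -0.0444  0.1112] (array([ 0.0027,  0.0035, -0.0018]), np.float64(-0.003))
d,-26,4.5,36,0 [ 0.583  -0.0448  0.1116] (array([ 0.0036,  0.004 , -0.0023]), np.float64(-0.003))
```

View pics/side_19z.png

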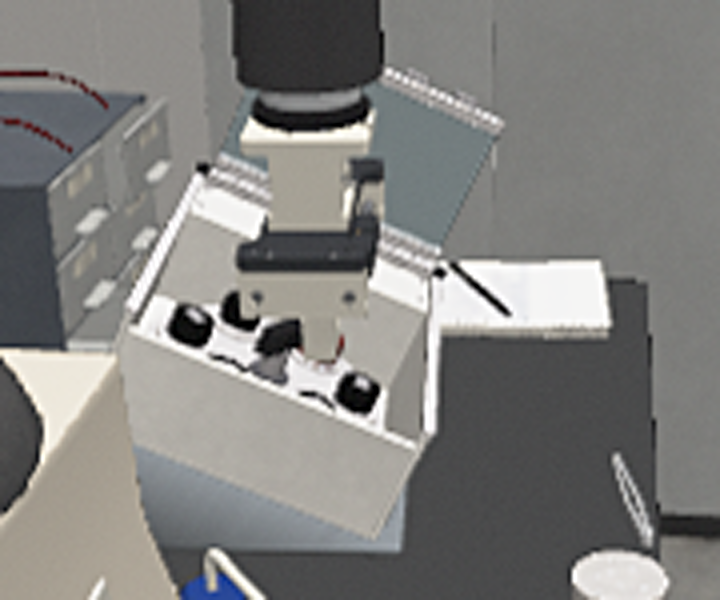

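Emit:
servo_tool(grip=[1, 1, 1, 1, 1, 1, 1, 1], translation=[[0.001, 0.001, -0.0005], [0.002, 0.0025, -0.001], [0.003, 0.0035, -0.0015], [0.004, 0.004, -0.002], [0.005, 0.004, -0.0025], [0.006, 0.0045, -0.003], [0.006, 0.0045, -0.003], [0.006, 0.0045, -0.003]], turn=[0, 0, 0, 0, 0, 0, 0, 0])

```text
time_s: 24.58
tcp_pos: [0.5823, -0.0451, 0.1108]
eef_rot: [-179.9, 0.4, 4.7]
contact_force: [-7.6, 2.3, -0.2]
gripper_width: 0.0001
```

```bash
python3 look.py 20 side | tail -1 | cut -c1-20; python3 to.py d,-38,8,38,0; python3 -c "
import cv2
s=cv2.imread('pics/side_20.png');cv2.imwrite('pics/side_20z.png',cv2.resize(s[95:245,150:330],None,fx=4,fy=4,interpolation=2))"
```

```text
2.02288561,
t 24.63 tcp [ 0.5829 -0.0456  0.111 ] rot [-179.99    0.39    4.71] F [-6.1 -0.2 -1.3] w 0.0004 deck [-26.4   3.7  35.5] j [ 15.  18. -19.  -0. -53.  80.]
d,-38,8,38,0 [ 0.571  -0.0423  0.1084] (array([-0.0116, -0.0042,  0.0026]), np.float64(-0.003))
```

View pics/side_20z.png

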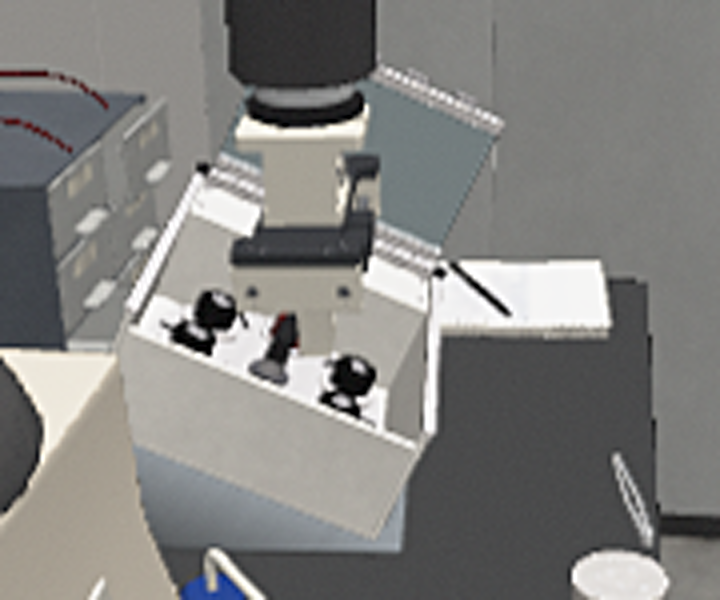

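Emit:
servo_tool(grip=[1, 1, 1, 1, 1, 1, 1, 1, 1, 1], translation=[[-0.01, -0.003, 0], [-0.018, -0.005, 0], [-0.022, -0.005, -0.02], [-0.026, -0.01, -0.05], [-0.04, -0.02, -0.08], [-0.06, -0.04, -0.1], [-0.085, -0.07, -0.1], [-0.11, -0.1, -0.1], [-0.13, -0.13, -0.1], [-0.14, -0.16, -0.1]], turn=[0, 0, 0, 0, 0, 0, 0, 0, 0, 0])

```text
time_s: 25.47
tcp_pos: [0.4311, 0.1026, 0.2135]
eef_rot: [-179.9, -0.1, 4.7]
contact_force: [0.7, 1.7, -0.5]
gripper_width: 0.0006
```

Emit:
servo_tool(grip=[1, 1, 1], translation=[[0, -0.04, 0], [0, -0.04, 0], [0, -0.04, 0]], turn=[0, 0, 0])

```text
time_s: 25.72
tcp_pos: [0.4298, 0.144, 0.2133]
eef_rot: [-180.0, -0.1, 5.0]
contact_force: [-0.9, -0.7, 0.6]
gripper_width: 0.0008
```

```bash
python3 look.py 21 | tail -1 | cut -c1-20; python3 to.py ; python3 -c "
import cv2
s=cv2.imread('pics/side_21.png');cv2.imwrite('pics/side_21z.png',cv2.resize(s[95:245,150:330],None,fx=4,fy=4,interpolation=2))
t=cv2.imread('pics/top_21.png');cv2.imwrite('pics/top_21z.png',cv2.resize(t[95:225,235:395],None,fx=5,fy=4.6,interpolation=2)[:600])"
```

```text
0.13291065,
t 25.82 tcp [0.43   0.1421 0.2129] rot [-1.7999e+02 -3.0000e-02  4.8100e+00] F [ 0.4  0.3 -0.3] w 0.0007 deck [-106.9  203.8  185.4] j [ 43.  -0. -27.   0. -63.  51.]
```

View pics/top_21z.png

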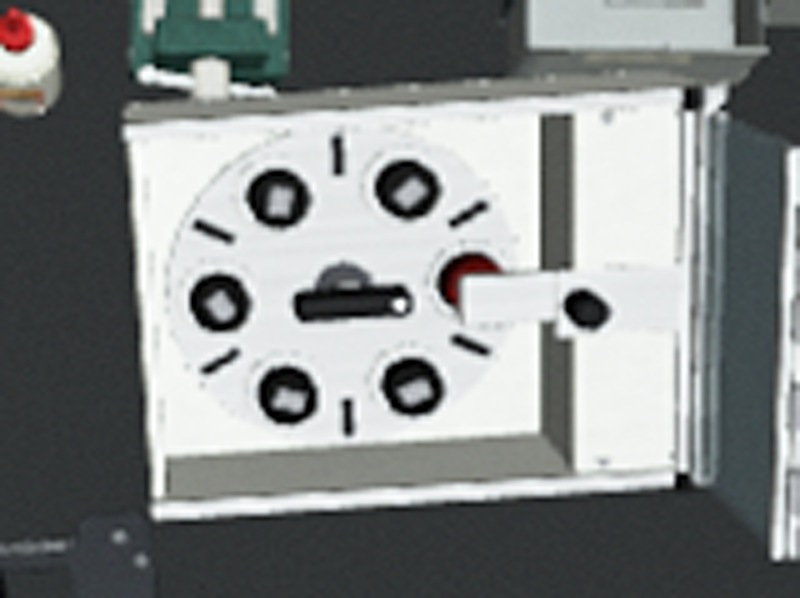

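View pics/side_21z.png

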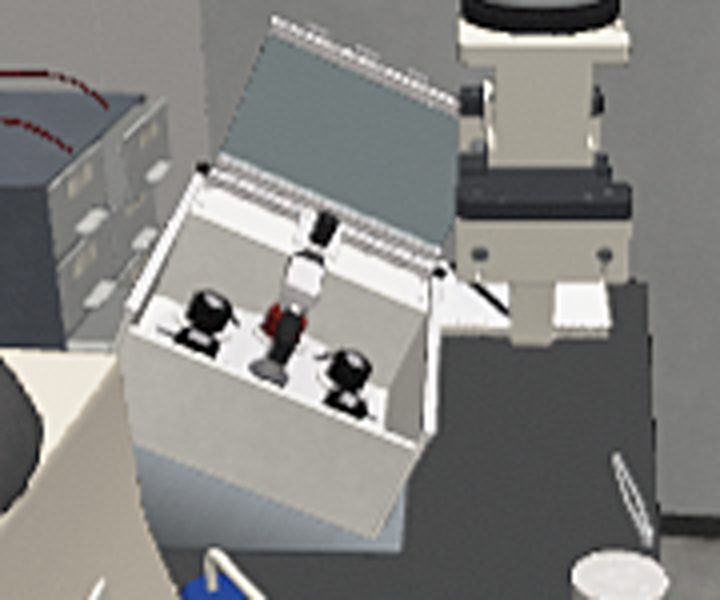

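```bash
python3 look.py 22 top | tail -1 | cut -c1-10
python3 - <<'E'
from to import *
import cv2
def seats(n):
    t=cv2.imread(f'pics/top_{n}.png');m=(t.max(2)<60).astype(np.uint8);mm=0*m;mm[120:192,268:342]=m[120:192,268:342]
    k,l,st,c=cv2.connectedComponentsWithStats(mm);out=[]
    for i in range(1,k):
        if 60<st[i,4]<110:
            o,d=ray('top',*c[i]);zn=RD[:,2];q=RD.T@(o+d*((DC+zn*.022-o)@zn)/(d@zn)-DC)*1000;out.append((c[i].round(1).tolist(),q[:2].round(1).tolist(),round(np.degrees(np.arctan2(q[1]-1.3,q[0]-.3)),1)))
    return out
for n in(17,21,22): print(n,seats(n))
a=cv2.imread('pics/top_0.png').astype(int);b=cv2.imread('pics/top_22.png').astype(int)
for nm,(u0,u1,v0,v1) in dict(block=(240,272,242,270),bottle=(140,190,160,192),black=(150,170,228,248)).items(): print(nm,abs(a-b)[v0:v1,u0:u1].mean().round(2))
t=b.astype(np.uint8);hs=cv2.cvtColor(t,cv2.COLOR_BGR2HSV)
m=(((hs[...,0]<10)|(hs[...,0]>170))&(hs[...,1]>110));v,u=np.nonzero(m[140:170,315:345]);D=np.load('pics/top_22.npy')
P=np.array([RD.T@(ondepth('top',x+315,y+140,D[y+140,x+315])-DC)*1000 for x,y in zip(u,v)]);print('red px',len(P),np.median(P,0),P.max(0),P.min(0))
E
```

```text
1.
17 [([315.6, 135.3], [54.2, -28.6], np.float64(-29.0)), ([289.8, 137.5], [53.1, 33.0], np.float64(30.9)), ([278.3, 160.0], [0.1, 62.8], np.float64(90.2)), ([316.7, 178.0], [-51.7, -29.1], np.float64(-149.7))]
21 [([315.5, 135.3], [54.2, -28.2], np.float64(-28.7)), ([290.1, 137.4], [53.2, 32.3], np.float64(30.4)), ([278.3, 160.2], [-0.2, 62.8], np.float64(90.5)), ([316.7, 178.2], [-52.1, -29.2], np.float64(-149.8)), ([291.9, 180.1], [-52.8, 32.0], np.float64(150.0))]
22 [([315.4, 135.3], [54.2, -28.1], np.float64(-28.6)), ([290.0, 137.5], [53.1, 32.5], np.float64(30.6)), ([278.3, 160.2], [-0.2, 62.8], np.float64(90.5)), ([316.8, 178.1], [-51.9, -29.3], np.float64(-149.6)), ([291.8, 180.1], [-52.7, 32.1], np.float64(149.9))]
block 12.85
bottle 23.86
black 65.27
red px 48 [  7.99054285 -52.99762232  18.85353509] [231.024817   121.26040783 973.89894547] [-10.05905958 -72.27184536   0.44438454]
```

View pics/top_22.png

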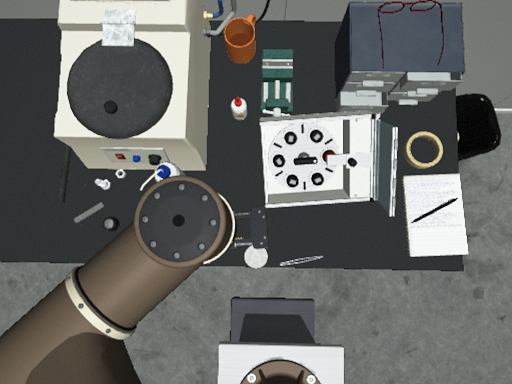

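View pics/side_21.png

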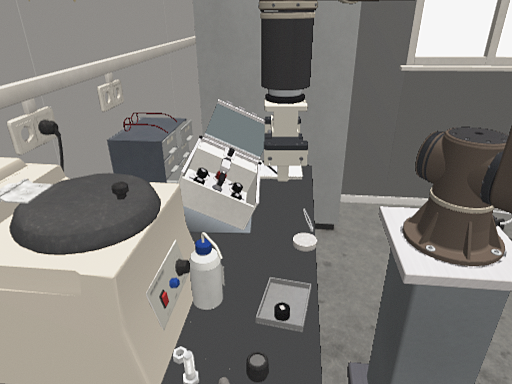

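```bash
python3 -c "
from plant import r,order
s=r.get_state();print(s['time_s'],s['qd'].round(2),s['contact_force'])
print(order.close_job())"
```

```text
25.8667 [-1.    0.18  0.13 -0.06 -0.09 -0.15] [0.16986205 0.09022724 0.54733183]
the job is handed in; nothing more can be done
None
```

The job is handed in at about 25.9 s of the 72 s allowed; the hand-in reported no verdict.

**What I did**
- I pushed the cover's knob to its stop (34 N at the fingers), so the panels stand folded at the right.
- I turned the carousel counter-clockwise with the wing grip until the empty seat was at the lower left.
- I picked the red specimen, felt for the front wall and the cup, tipped it flush into the seat and let go.
- I pushed the carousel another 120° past its last ridge and backed off. It then swung home.

**Last checks**
- **Seating:** after release the red specimen's top lay within about 0.02 rad of the deck slope, at deck z 20.8 mm. Its position was within about 1 mm of the seat.
- **Carousel:** in two final pictures the black specimens sat on the 30° pattern to about 1.5°, which is roughly the measuring error, and did not move between them. The white dot points at the outlet, and the red specimen shows under the nozzle.
- **Rest of the scene:** in the side view the cover is still folded, and the black specimen, wash bottle and steel block look unmoved. The arm is clear of everything.

**What disagreed**
- Deck positions from contact differed from those by camera: about 2 mm at the front wall, and 4–6 mm for the pushes on the wing grip. I allowed for this in the moves.
- The picture-difference check on the bottle, block and black specimen was unusable, because the arm hid part of that area. I judged them from the side view instead.
- The nozzle hides most of the red specimen, so its final tilt under the outlet was not measured again.

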